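# Hang the frame corner level and put the rack away

## Task

Take the rosewood frame corner from its slotted stand and hang it on the brass hook of the pulled-out display rack, by whichever of its five holes lets it hang level with its long leg on top. Once it hangs free and still, press the rack's red release lever and slide the rack fully home into the glazed cabinet, so that the corner ends up hanging level inside. Leave the other things on the table where they are.

Things in the scene. Friction and masses are not known exactly. Their poses are not given: they have to be found in the camera images.
- corner_leg (a point): rosewood-red L-shaped frame corner, uniform wood 14 mm thick, about 100 g. Point: middle of its long leg. x along the long leg to the short one, y through the thickness, z up (long leg on top, as in the stand). Long leg: x -80 to 80, z -16 to 16 mm. Short leg: x 48 to 80, down to z -114. Five round 17 mm holes through the long leg at x = -56, -28, 0, 28, 56, all at z = 2 mm.
- corner_end (a point): middle of the lower end of the frame corner's short leg, at x = 64, z = -114 mm from corner_leg
- stand: pale slotted stand, fixed, holding the corner upright at the start; origin under its centre, x along the corner's long leg. Base 150 x 90 x 12 mm; two posts at x = -38 and 38, each 14 (x) by 44 mm (y). The long leg's underside lies on their slot bottoms at height 130 mm and lifts straight out; prongs reach 146 mm, slots 17 mm wide. The 62 mm between the posts are free.
- hook_root (a point): level brass hook on the rack, 205 mm above the table: a round peg of 6 mm diameter, 98 mm from its root on an aluminium rail (16 mm high) to the middle of its 9 mm ball end. Origin at the root; it points along its own -x, towards the robot; y, level, is the way the rack slides home; z up. An 8 mm lock rod runs along y 38 mm above it, 6 mm behind its root.
- hook_tip (a point): middle of the hook's ball end (axes as hook_root)
- rack (a joint): travel of the pull-out rack on its full-extension slides, m: 0 fully home, 0.25 fully out, where it starts locked. Unlocked, it slides along the hook's y axis with about 3 N of friction; a hung corner passes freely into the cabinet.
- cabinet: glazed cabinet, fixed, 210 mm wide (x), 290 deep, 270 high; origin on the table under the middle of its mouth, axes as the hook's: carcass at y 0 to 290 mm, the rack comes out to -y. The pulled-out hook is 125 mm before the mouth.
- front_top (a point): middle of the top edge of the outer face of the rack's upright rosewood front panel: 210 mm wide (x), 18 mm thick (y), its top 265 mm above the table; axes as the hook's, outer face to -y. Its inner face is 125 mm from the hook.
- lever_pad (a point): middle of the top of the red finger lever, a paddle 46 (x) by 24 mm (y) outside the front panel (2 mm gap), 18 mm below the panel's top. It moves with the rack and turns about the lock rod, 45 mm away on its +x side; pressed down here it takes 4 to 7 N.
- release (a joint): angle of the release lever, rad: 0 at rest, 0.32 fully pressed (14 mm down at lever_pad). Above about 0.22 (10 mm down) the rack is unlocked. It springs back; once the rack has moved 15 mm inwards it need not be kept pressed.
- jade_bowl: jade green ceramic bowl, 124 mm across, 55 mm high, origin under its centre; leave it alone
- lens: chrome hand lens lying flat, 98 mm round lens with a 105 mm handle, 12 mm high, origin under the lens' centre; leave it alone
- pale_corner: pale wooden frame corner without holes lying flat, 160 x 130 mm, 14 mm high, origin under the middle of its long leg; leave it alone
- wax_tin: brass wax tin, 72 mm across, 45 mm high, origin under its centre; leave it alone
- brush_pot: white ceramic pot with brushes, 76 mm across, 190 mm high with the brushes, origin under its centre; leave it alone

How it is judged:
By the outcome, as a careful person would: the job done as asked, in the order asked, and still so for the second after the job is handed in, with the robot touching nothing.
It also fails if it takes over 54 s, if anything falls off the work surface, if the arm or the gripper's body presses on something with over 40 N, if the wrist force passes 120 N, or if a joint passes its speed limit or range.

## Robot

A 7-joint arm with a two-finger parallel gripper is mounted at the origin on the work surface. World frame = base frame: x ahead of the robot, y to its left, z up, the work surface at z = 0. Lengths are in m, angles in rad, forces in N, time in s.
With the tool pointing down it reaches from about 0.425 to 0.95 m from the base axis. Payload 4.7 kg.
Tool frame: the origin (TCP) lies midway between the tips of the shut fingers; the grasp point (between the pads) lies 19 mm behind it (ctrl.tcp_to_grasp is the distance from the TCP to the grasp point, in m); z points along the fingers, y is the line along which they close (so a half turn about z gives the same grasp; the last joint's range is limited). The gripper opens to 85 mm and grips with 20 to 120 N. Pads are 22 mm wide; open, the fingers measure 114 mm over their backs; the gripper's body (76 mm by 85 mm) begins 54 mm behind the grasp point. The pads swing forward as they close: fully open they stand 13 mm farther back than shut.
Start: joints at [1.095, 0.469, -0.049, 1.532, 0.024, 1.141, -0.082], TCP at [0.292, -0.609, 0.231] pointing down, gripper open.
Joint ranges: [-2.59, 2.59], [-0.33, 1.99], [-1.39, 1.29], [0.1, 2.45], [-1.04, 4.18], [0.21, 1.99], [-2.66, 2.66]. Speed limits (rad/s): [2.57, 2.57, 3.14, 3.14, 3.14, 3.14, 3.14].

## Interface

Orientations are given as a 3x3 rotation matrix whose columns are the frame's x, y, z axes.
In Python, from bench import read_state, snapshot, ctrl, spotter gives the robot as it stands.
- The arm moves only by the tool step_arm, never from a script. Its argument "commands" is a list of rows, each an object of numbers: "dx", "dy", "dz": the shift along the tool's x, y, z in units of 30 mm (1.0 is 30 mm); "twist": the turn about the tool's z in rad; "gripper": the gripper's target within -1 to 1 (fully open at 1, half-way at 0, shut at -1). A call has 1 to 5 rows; each row shifts and turns the commanded pose from where the row before left it, along the tool's axes as they then stand; what a row does not reach is not made up. A row lasts 1/10 s, in which the tool goes at most 50 mm and 8.59 degrees, less where a joint would pass 70% of its speed; a pose out of reach is approached as far as the arm can. A call is refused whole if a number of a shift passes 1 or a number of a turn 0.15, either way. A call with a gripper value outside its range is refused whole. The fingers move at their own pace and stop on an object; "grip_force" is the grip in N (left out, the last holds). Time passes only in rows, so rows that do not move let the fingers close. It gives the time, the measured TCP pose, the force, the opening and the grip force at its end, in the units of the state.
- read_state(): the state, without advancing time (a new reading comes with each control period).
- snapshot(name): name is "scene" or "top"; returns a dict with "img" (400x640x3 uint8, red, green, blue), "range_z" (400x640 float32, m along the optical axis (not along the pixel's ray), 0 where there is no reading), "fov_y" (degrees; the focal length in pixels is half the picture's height over the tangent of half this angle, whatever the lens; pixels are square), "cx", "cy" (the principal point, pixels), "k1" (the pictures are not rectified: a ray, as slopes to the right and down, at radius r is drawn at 1 + k1 r^2 times it, then the intrinsics apply), "cam_to_world" (4x4, takes a point from camera to world coordinates). Camera axes: x right, y up, looking along -z (the intrinsics and any distortion apply to the point x, -y, -z); pixel columns grow to the right and rows downward; lengths in m; the calibration is good to about 2 mm. A picture is of the moment at which its call begins.
- ctrl.sign_off(): hands the job in; it is judged then, once.
Trained networks look in the newest picture that a camera, given by its name, has taken for a name from the list of things; names that differ only in an ending like _2 or _b are one class to them, and where a whole thing is asked for, a point or a joint stands for the part that bears it (a point fixed in the world has none). Each returns a list of dicts, best first, with "conf" (0 to 1); they miss things now and then, are a little off and sometimes report something else, mostly with a low value. They report only what shows in the picture. A call takes as long as a camera call.
- spotter.boxes_of(label, camera): "point" ([column, row] as shares, 0 to 1, of the picture: columns of its width, rows of its height, amid what is visible of it).
The state is a dict: "t": time; "qpos": joint angles; "dq": joint speeds; "tau": joint torques, N m; "position": TCP position; "orientation": TCP orientation; "wrist_force": force on the tool from outside, world axes, zero at the start; "torque": the same for the moment, N m; "gripper_width": finger opening in m; "finger_force": force on a finger pad.
Only numpy, scipy, OpenCV 4.12 (cv2) and the standard library are available. Lean on these libraries where they do the work, as an engineer would, in place of code of your own. Each camera call takes 0.05 s, during which the arm holds its last target. There are 200 camera calls.

## Working session

There is one attempt and no reset: what is moved stays moved. The work goes in short steps, Python scripts to look and compute and a tool call to move; the robot and the scene stay as the last step left them, time stands still between calls to the robot, and variables do not carry over. Pictures are saved under pics/ and viewed, at most 12 in all, crops included, and the job is handed in when it is done.

Besides the shell and the picture viewer there is one more tool, called after "Call:" as a command line: name --argument value ..., lists and objects as JSON in quotes. step_arm: Moves the arm, as the interface text tells. Its arguments: {"type":"object","properties":{"commands":{"type":"array","items":{"type":"object","properties":{"dx":{"type":"number"},"dy":{"type":"number"},"dz":{"type":"number"},"twist":{"type":"number"},"gripper":{"type":"number"}}}},"grip_force":{"type":"number"}},"required":["commands"]}

```bash
mkdir -p pics; cat > h.py <<'E'
import numpy as np, cv2
from bench import read_state, snapshot, ctrl, spotter
def rays(s,uv):
    f=200/np.tan(np.radians(s["fov_y"])/2)
    K=np.array([[f,0,s["cx"]],[0,f,s["cy"]],[0,0,1]])
    p=(np.asarray(uv,float).reshape(-1,2)-[s["cx"],s["cy"]])/f
    q=p.copy()
    for _ in range(20): q=p/(1+s["k1"]*(q**2).sum(1,keepdims=True))
    return q
def cloud(s,uv=None):
    if uv is None:
        v,u=np.mgrid[0:400,0:640]; uv=np.c_[u.ravel(),v.ravel()]
    uv=np.asarray(uv,float).reshape(-1,2)
    q=rays(s,uv); i=uv.round().astype(int)
    d=s["range_z"][i[:,1].clip(0,399),i[:,0].clip(0,639)]
    P=np.c_[q[:,0]*d,-q[:,1]*d,-d]
    M=s["cam_to_world"]; return P@M[:3,:3].T+M[:3,3]
def project(s,P):
    M=s["cam_to_world"]; c=(np.asarray(P,float).reshape(-1,3)-M[:3,3])@M[:3,:3]
    q=np.c_[c[:,0],-c[:,1]]/-c[:,2:]
    f=200/np.tan(np.radians(s["fov_y"])/2)
    return q*(1+s["k1"]*(q**2).sum(1,keepdims=True))*f+[s["cx"],s["cy"]]
E
python3 - <<'E'
from h import *
names="corner_leg corner_end stand hook_root hook_tip cabinet front_top lever_pad jade_bowl lens pale_corner wax_tin brush_pot".split()
ims=[]
for c in("scene","top"):
    s=snapshot(c); np.savez("s_%s.npz"%c,**s); ims.append(s["img"])
    print(c,s["fov_y"],s["cam_to_world"][:3,3].round(3))
    for n in names:
        for r in spotter.boxes_of(n,c)[:1]:
            uv=np.array(r["point"])*[640,400]
            print(n,round(r["conf"],2),uv.round(),cloud(s,uv)[0].round(3))
    cv2.imwrite("pics/%s0.png"%c,cv2.resize(s["img"][:,:,::-1],(800,500)))
print(read_state())
E
```

```text
scene 43.49848347766961 [ 1.343 -0.679  0.908]
corner_leg 0.97 [175. 251.] [ 0.491 -0.312  0.132]
corner_end 0.68 [328. 201.] [0.641 0.036 0.186]
stand 0.6 [174. 287.] [ 0.475 -0.329  0.012]
hook_root 0.69 [326. 201.] [0.636 0.035 0.184]
hook_tip 0.83 [331. 198.] [0.645 0.041 0.197]
cabinet 0.85 [378. 171.] [0.488 0.419 0.042]
front_top 0.58 [332. 198.] [0.651 0.039 0.201]
lever_pad 0.7 [349. 168.] [0.368 0.41  0.   ]
jade_bowl 0.89 [314. 300.] [ 0.74  -0.102  0.014]
pale_corner 0.69 [268. 218.] [0.416 0.017 0.017]
wax_tin 0.91 [371. 281.] [0.809 0.023 0.044]
brush_pot 0.89 [410. 236.] [0.799 0.177 0.092]
top 54.683457325820804 [0.494 0.055 1.07 ]
corner_leg 0.57 [479. 244.] [ 0.481 -0.31   0.163]
stand 0.62 [469. 238.] [ 0.496 -0.294  0.148]
hook_root 0.78 [279. 208.] [0.58  0.173 0.036]
hook_tip 0.93 [282. 206.] [0.585 0.164 0.036]
cabinet 0.78 [185. 202.] [0.574 0.344 0.268]
front_top 0.88 [280. 206.] [0.585 0.169 0.035]
lever_pad 0.57 [316. 172.] [0.64  0.069 0.25 ]
jade_bowl 0.69 [392. 140.] [ 0.771 -0.141  0.006]
lens 0.91 [278. 288.] [0.366 0.178 0.006]
pale_corner 0.78 [330. 
[... 263 characters left out ...]
92655e-03, -2.38039381e-04,  5.87632959e-04, -1.74228462e-04,
        1.29064379e-03,  4.32983335e-04,  3.91029482e-05]), 'tau': array([-3.37813685e-05, -5.10166955e+01, -4.65978181e-02, -2.38011110e+01,
        1.08684620e-02,  9.99686999e-04, -3.27995986e-05]), 'position': array([ 0.29168929, -0.6087398 ,  0.23132851]), 'orientation': array([[ 9.01841042e-01,  4.32067973e-01,  4.64581728e-05],
       [ 4.32067975e-01, -9.01841041e-01, -4.47900876e-05],
       [ 2.25455246e-05,  6.04666279e-05, -9.99999998e-01]]), 'wrist_force': array([-0.32777375, -0.13634442, -0.1030199 ]), 'torque': array([ 0.01609934, -0.02687486,  0.04391663]), 'finger_force': 0.0, 'gripper_width': 0.08548083812018967}
```

View pics/scene0.png

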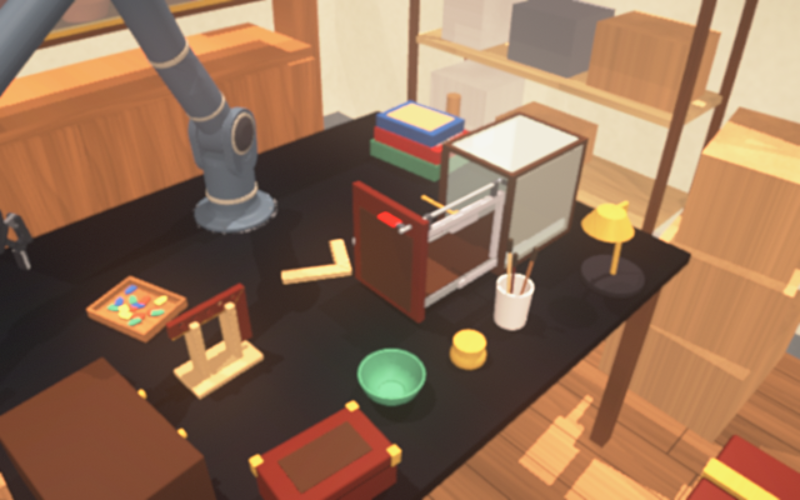

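View pics/top0.png

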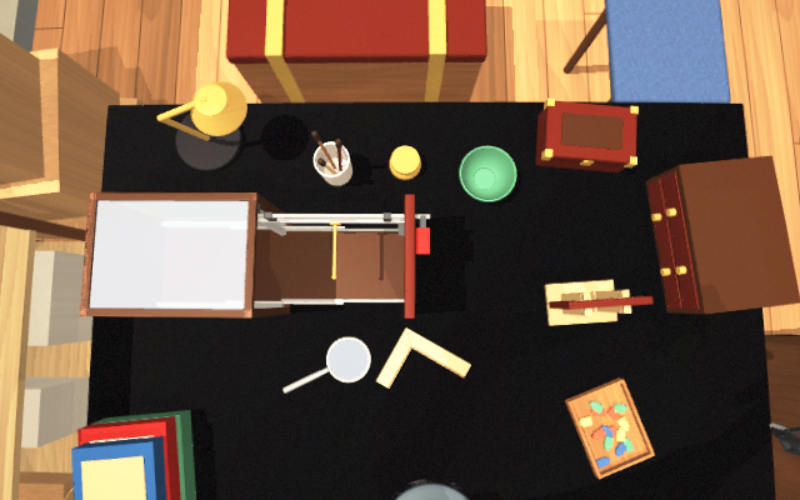

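The top view shows the corner in its stand at about (600,302), its long leg roughly along world y. The hook runs from (335,222) to (333,278), the panel is at column 409 and the red lever at (423,240). The cabinet mouth is to the left (+y). The centre of mass works out at x≈28 mm, so I need the x=28 hole. Next I'll measure precisely.

```bash
cat >> h.py <<'E'
def onplane(s,uv,z):
    q=rays(s,uv); M=s["cam_to_world"]
    d=np.c_[q[:,0],-q[:,1],-np.ones(len(q))]@M[:3,:3].T
    return M[:3,3]+d*((z-M[2,3])/d[:,2:])
def fit(P):
    c=P[:,:2].mean(0); w=np.linalg.svd(P[:,:2]-c,full_matrices=False)[2][0]
    if w[1]<0:w=-w
    t=(P[:,:2]-c)@w
    return c,w,c+w*t.min(),c+w*t.max()
E
python3 - <<'E'
from h import *
s=dict(np.load("s_top.npz")); hsv=cv2.cvtColor(s["img"],cv2.COLOR_RGB2HSV)
C=cloud(s).reshape(400,640,3)
H,S,V=[hsv[...,i].astype(int) for i in range(3)]
v,u=np.mgrid[0:400,0:640]
for p in [(480,242),(510,240),(450,242),(267,200),(267,215),(338,192),(327,180),(327,230)]: print(p,hsv[p[1],p[0]],C[p[1],p[0]].round(3))
def rep(n,m,z):
    P=onplane(s,np.c_[u[m],v[m]],z); c,w,a,b=fit(P); print(n,m.sum(),"dir",w.round(3),"ends",a.round(4),b.round(4),"mid",((a+b)/2).round(4))
box=lambda a,b,c,d:(u>a)&(u<b)&(v>c)&(v<d)
red=((H<8)|(H>172))&(S>120)
rep("corner",box(435,530,225,255)&red,0.162)
rep("hook",box(255,280,176,228)&(H>15)&(H<32)&(S>110)&(V>100),0.208)
rep("panel",box(318,335,150,258)&red&(C[...,2]>.24),0.265)
rep("lever",box(332,346,178,206)&red&(S>200)&(V>180),0.247)
s2=dict(np.load("s_scene.npz"))
cv2.imwrite("pics/crops.png",np.hstack([cv2.resize(s["img"][130:270,230:350],(400,466)),cv2.resize(s2["img"][215:325,120:220],(400,466))])[:,:,::-1])
E
```

```text
(480, 242) [  4 189 181] [ 0.486 -0.314  0.161]
(510, 240) [  3 191 178] [ 0.49  -0.386  0.16 ]
(450, 242) [  3 180  95] [ 0.486 -0.253  0.131]
(267, 200) [ 29 117 255] [0.583 0.179 0.21 ]
(267, 215) [ 29 116 255] [0.55  0.18  0.206]
(338, 192) [  2 184 255] [0.595 0.022 0.25 ]
(327, 180) [  4 175 195] [0.619 0.045 0.265]
(327, 230) [  5 178 198] [0.514 0.046 0.267]
corner 492 dir [-0.045  0.999] ends [ 0.49   -0.4147] [ 0.4811 -0.2186] mid [ 0.4856 -0.3166]
hook 156 dir [-1.     0.017] ends [0.6332 0.1784] [0.5317 0.1801] mid [0.5824 0.1793]
panel 848 dir [-1.     0.014] ends [0.6725 0.0428] [0.4647 0.0457] mid [0.5686 0.0443]
lever 23 dir [-0.99  0.14] ends [0.6195 0.0283] [0.5743 0.0347] mid [0.5969 0.0315]
```

View pics/crops.png

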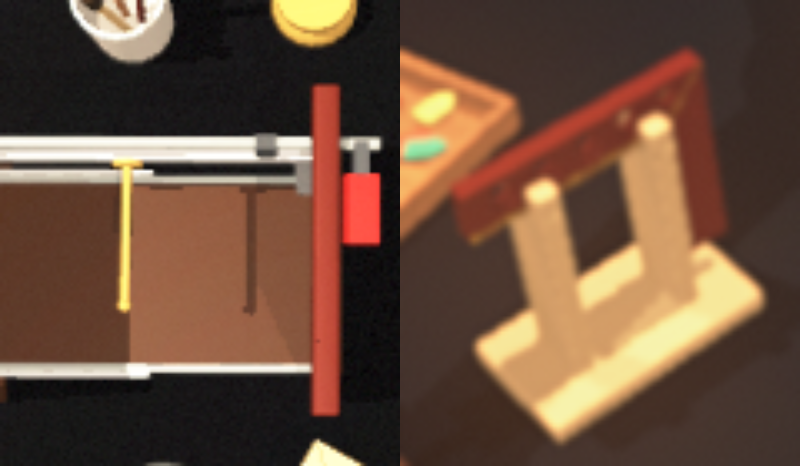

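The crops show the short leg on the corner's +y end, with the hook clear. I'll refine the corner from its top face only and check the corridor heights.

```bash
cat >> h.py <<'E'
def plan(target,yaw=None):
    """print tool-frame offsets: target world TCP, yaw of tool y axis (deg)"""
    st=read_state(); R=st["orientation"]; d=np.asarray(target)-st["position"]
    y0=np.degrees(np.arctan2(R[1,1],R[0,1])); tw=0 if yaw is None else -np.radians((yaw-y0+90)%180-90)
    print("twist",tw.round(3) if tw else 0,"units now",(R.T@d/0.03).round(2))
    if yaw is not None:
        a=np.radians(y0)-tw; Y=np.array([np.cos(a),np.sin(a),0]); Z=np.array([0,0,-1.]); X=np.cross(Y,Z)
        print("after twist units",np.array([X@d,Y@d,Z@d]).round(4)/.03, "X",X.round(3))
E
python3 - <<'E'
from h import *
s=dict(np.load("s_top.npz")); hsv=cv2.cvtColor(s["img"],cv2.COLOR_RGB2HSV)
C=cloud(s).reshape(400,640,3)
H,S,V=[hsv[...,i].astype(int) for i in range(3)]
v,u=np.mgrid[0:400,0:640]
m=(u>435)&(u<530)&(v>225)&(v<255)&((H<8)|(H>172))&(S>120)&(V>150)
P=onplane(s,np.c_[u[m],v[m]],.162); print(m.sum(),*[x.round(4) for x in fit(P)])
m&=(C[...,2]>.155);P=C[m];print(m.sum(),*[x.round(4) for x in fit(P)])
for xr in((.22,.37),(.37,.5),(.5,.65)):
  for yr in((-.8,-.7),(-.7,-.6),(-.6,-.5),(-.5,-.43),(-.25,-.1),(-.1,.02)):
    m=(C[...,0]>xr[0])&(C[...,0]<xr[1])&(C[...,1]>yr[0])&(C[...,1]<yr[1])
    print(xr,yr,C[m][:,2].max().round(3) if m.any() else None)
plan([0.33,-0.337,.231],2.9)
E
```

```text
354 [ 0.4858 -0.3321] [-0.0573  0.9984] [ 0.4904 -0.4123] [ 0.4813 -0.2539]
350 [ 0.4858 -0.3307] [-0.0447  0.999 ] [ 0.4895 -0.4145] [0.4686 0.0535]
(0.22, 0.37) (-0.8, -0.7) 0.007
(0.22, 0.37) (-0.7, -0.6) 0.007
(0.22, 0.37) (-0.6, -0.5) 0.333
(0.22, 0.37) (-0.5, -0.43) 0.027
(0.22, 0.37) (-0.25, -0.1) 0.007
(0.22, 0.37) (-0.1, 0.02) 0.021
(0.37, 0.5) (-0.8, -0.7) 0.144
(0.37, 0.5) (-0.7, -0.6) 0.145
(0.37, 0.5) (-0.6, -0.5) 0.146
(0.37, 0.5) (-0.5, -0.43) 0.008
(0.37, 0.5) (-0.25, -0.1) 0.008
(0.37, 0.5) (-0.1, 0.02) 0.021
(0.5, 0.65) (-0.8, -0.7) 0.144
(0.5, 0.65) (-0.7, -0.6) 0.146
(0.5, 0.65) (-0.6, -0.5) 0.146
(0.5, 0.65) (-0.5, -0.43) 0.047
(0.5, 0.65) (-0.25, -0.1) 0.008
(0.5, 0.65) (-0.1, 0.02) 0.252
twist -1.175 units now [ 5.07 -7.62  0.01]
after twist units [8.98333333 1.73333333 0.01      ] X [-0.051  0.999  0.   ]
```

Call:
step_arm --commands '[{"twist": -0.13,"dx": 0.5,"dy": -0.5},{"twist": -0.13,"dx": 0.5,"dy": -0.5},{"twist": -0.13,"dx": 0.5,"dy": -0.5},{"twist": -0.13,"dx": 0.6,"dy": -0.4},{"twist": -0.13,"dx": 0.6,"dy": -0.2}]'

```text
invalid input
```

Call:
step_arm --commands '[{"twist": -0.13,"dx": 0.7},{"twist": -0.13,"dx": 0.7},{"twist": -0.13,"dx": 0.7},{"twist": -0.13,"dx": 0.7},{}]'

```text
invalid input
```

```bash
python3 -c "
from h import *
plan([0.486,-0.3355,.19],3.2)"
```

```text
twist -1.18 units now [ 9.78 -5.42  1.38]
after twist units [8.73333333 6.97666667 1.37666667] X [-0.056  0.998  0.   ]
```

Call:
step_arm --commands '[{"dx": 0.5,"dy": -0.5,"dz": 0,"twist": -0.13,"gripper": 1},{"dx": 0.5,"dy": -0.5,"dz": 0,"twist": -0.13,"gripper": 1},{"dx": 0.5,"dy": -0.5,"dz": 0,"twist": -0.13,"gripper": 1},{"dx": 0.6,"dy": -0.4,"dz": 0,"twist": -0.13,"gripper": 1},{"dx": 0.6,"dy": -0.2,"dz": 0,"twist": -0.13,"gripper": 1}]'

```text
t: 1.9
position: [0.3131, -0.5062, 0.2315]
orientation: [[0.452, 0.892, -0.0], [0.892, -0.452, -0.0], [-0.0, -0.0, -1.0]]
wrist_force: [-0.7, -0.9, -0.3]
gripper_width: 0.0852
finger_force: 0.0
```

Call:
step_arm --commands '[{"dx": 0.7,"dy": 0,"dz": 0,"twist": -0.13,"gripper": 1},{"dx": 0.7,"dy": 0,"dz": 0,"twist": -0.13,"gripper": 1},{"dx": 0.7,"dy": 0,"dz": 0,"twist": -0.13,"gripper": 1},{"dx": 0.7,"dy": 0,"dz": 0,"twist": -0.14,"gripper": 1},{"dx": 0,"dy": 0,"dz": 0,"twist": 0,"gripper": 1}]'

```text
t: 2.4
position: [0.3371, -0.4245, 0.2317]
orientation: [[-0.061, 0.998, 0.0], [0.998, 0.061, 0.001], [0.001, 0.0, -1.0]]
wrist_force: [0.8, 0.2, -0.5]
gripper_width: 0.0854
finger_force: 0.0
```

```bash
python3 -c "
from h import *
plan([0.486,-0.3355,.19],3.2)"
```

```text
twist 0.005 units now [2.66 5.13 1.39]
after twist units [2.68666667 5.12       1.39      ] X [-0.056  0.998  0.   ]
```

Call:
step_arm --commands '[{"dx": 0.6,"dy": 0.9,"dz": 0,"twist": 0,"gripper": 1},{"dx": 0.6,"dy": 1,"dz": 0,"twist": 0,"gripper": 1},{"dx": 0.6,"dy": 1,"dz": 0,"twist": 0,"gripper": 1},{"dx": 0.5,"dy": 1,"dz": 0.4,"twist": 0,"gripper": 1},{"dx": 0.36,"dy": 0.9,"dz": 0.6,"twist": 0,"gripper": 1}]'

```text
t: 2.9
position: [0.4777, -0.3398, 0.2023]
orientation: [[-0.054, 0.999, 0.003], [0.999, 0.054, -0.002], [-0.002, 0.003, -1.0]]
wrist_force: [0.7, -0.4, 0.5]
gripper_width: 0.0855
finger_force: 0.0
```

Call:
step_arm --commands '[{"dx": 0,"dy": 0.3,"dz": 0.3,"twist": 0,"gripper": 1},{"dx": 0,"dy": 0,"dz": 0,"twist": 0,"gripper": 1}]'

```text
t: 3.1
position: [0.4845, -0.3391, 0.1907]
orientation: [[-0.056, 0.998, -0.002], [0.998, 0.056, 0.001], [0.002, -0.002, -1.0]]
wrist_force: [-0.3, -0.8, -0.0]
gripper_width: 0.0856
finger_force: 0.0
```

```bash
python3 - <<'E'
from h import *
plan([0.486,-0.3355,.130],3.2)
s=snapshot("scene")
cv2.imwrite("pics/a1.png",cv2.resize(s["img"][150:330,70:310],(800,600))[:,:,::-1])
E
```

```text
twist 0.0 units now [0.11 0.06 2.02]
after twist units [0.11666667 0.05666667 2.02333333] X [-0.056  0.998  0.   ]
```

View pics/a1.png

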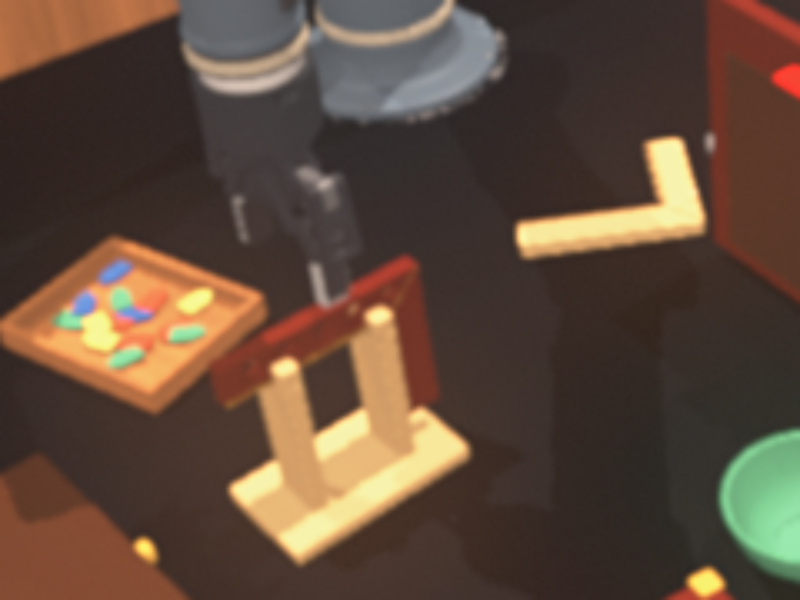

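The gripper is above the corner, with its fingers straddling the leg between the posts at about (330,290). Next I descend and grip.

Call:
step_arm --commands '[{"dx": 0.11,"dy": 0.06,"dz": 0.6,"twist": 0,"gripper": 1},{"dx": 0,"dy": 0,"dz": 0.7,"twist": 0,"gripper": 1},{"dx": 0,"dy": 0,"dz": 0.7,"twist": 0,"gripper": 1},{"dx": 0,"dy": 0,"dz": 0,"twist": 0,"gripper": -1},{"dx": 0,"dy": 0,"dz": 0,"twist": 0,"gripper": -1}]' --grip_force 50

```text
t: 3.65
position: [0.4853, -0.3373, 0.1332]
orientation: [[-0.053, 0.999, 0.0], [0.999, 0.053, -0.001], [-0.001, 0.0, -1.0]]
wrist_force: [-0.6, -0.1, -0.3]
gripper_width: 0.0592
finger_force: 0.0
```

Call:
step_arm --commands '[{"dx": 0,"dy": 0,"dz": 0,"twist": 0,"gripper": -1},{"dx": 0,"dy": 0,"dz": 0,"twist": 0,"gripper": -1},{"dx": 0,"dy": 0,"dz": 0,"twist": 0,"gripper": -1},{"dx": 0,"dy": 0,"dz": 0,"twist": 0,"gripper": -1},{"dx": 0,"dy": 0,"dz": 0,"twist": 0,"gripper": -1}]'

```text
t: 4.15
position: [0.4865, -0.3361, 0.1335]
orientation: [[-0.056, 0.998, 0.001], [0.998, 0.056, -0.001], [-0.001, 0.001, -1.0]]
wrist_force: [-1.1, -0.1, 6.3]
gripper_width: 0.0132
finger_force: 49.2
```

Call:
step_arm --commands '[{"dx": 0,"dy": 0,"dz": -0.3,"twist": 0,"gripper": -1},{"dx": 0,"dy": 0,"dz": -0.7,"twist": 0,"gripper": -1},{"dx": 0,"dy": 0,"dz": -1,"twist": 0,"gripper": -1},{"dx": 0,"dy": 0,"dz": -1,"twist": 0,"gripper": -1},{"dx": 0,"dy": 0,"dz": -1,"twist": 0,"gripper": -1}]'

```text
t: 4.65
position: [0.4857, -0.3352, 0.2535]
orientation: [[-0.056, 0.998, -0.0], [0.998, 0.056, 0.001], [0.001, -0.0, -1.0]]
wrist_force: [0.9, -0.4, -1.5]
gripper_width: 0.0133
finger_force: 48.7
```

Call:
step_arm --commands '[{"dx": 0.3,"dy": 0,"dz": -1,"twist": 0,"gripper": -1},{"dx": 0.7,"dy": 0,"dz": -1,"twist": 0,"gripper": -1},{"dx": 0.9,"dy": 0,"dz": -1,"twist": 0,"gripper": -1},{"dx": 0.9,"dy": 0,"dz": -1,"twist": 0,"gripper": -1},{"dx": 0.9,"dy": 0,"dz": -0.7,"twist": 0,"gripper": -1}]'

```text
t: 5.15
position: [0.4799, -0.2234, 0.3956]
orientation: [[-0.056, 0.998, 0.002], [0.998, 0.056, -0.001], [-0.001, 0.002, -1.0]]
wrist_force: [0.8, 0.4, -1.2]
gripper_width: 0.0135
finger_force: 48.7
```

Call:
step_arm --commands '[{"dx": 0.9,"dy": 0,"dz": 0,"twist": 0.01,"gripper": -1},{"dx": 0.9,"dy": 0,"dz": 0,"twist": 0.015,"gripper": -1},{"dx": 0.9,"dy": 0,"dz": 0,"twist": 0.015,"gripper": -1},{"dx": 0.9,"dy": 0,"dz": 0,"twist": 0.015,"gripper": -1},{"dx": 0.7,"dy": 0,"dz": 0,"twist": 0.015,"gripper": -1}]'

```text
t: 5.65
position: [0.4752, -0.0936, 0.3935]
orientation: [[0.013, 1.0, -0.0], [1.0, -0.013, 0.0], [0.0, -0.0, -1.0]]
wrist_force: [0.1, 0.2, -0.4]
gripper_width: 0.0132
finger_force: 48.7
```

```bash
python3 - <<'E'
from h import *
plan([0.500,0.145,.385],-0.9)
s=dict(np.load("s_top.npz")); C=cloud(s).reshape(400,640,3)
for y in (.06,.1,.14,.18,.22,.26):
    m=abs(C[...,1]-y)<.006
    print(y,[ (x, C[m&(abs(C[...,0]-x)<.008)][:,2].max(initial=-1).round(3)) for x in np.arange(.44,.7,.02).round(2)])
print(read_state()["gripper_width"],read_state()["position"])
E
```

```text
twist 0.003 units now [7.96 0.73 0.28]
after twist units [7.96666667 0.7        0.28333333] X [0.016 1.    0.   ]
0.06 [(np.float64(0.44), np.float64(0.007)), (np.float64(0.46), np.float64(0.266)), (np.float64(0.48), np.float64(0.263)), (np.float64(0.5), np.float64(1.07)), (np.float64(0.52), np.float64(0.039)), (np.float64(0.54), np.float64(0.038)), (np.float64(0.56), np.float64(0.04)), (np.float64(0.58), np.float64(0.04)), (np.float64(0.6), np.float64(0.039)), (np.float64(0.62), np.float64(0.039)), (np.float64(0.64), np.float64(0.25)), (np.float64(0.66), np.float64(-1.0)), (np.float64(0.68), np.float64(0.003))]
0.1 [(np.float64(0.44), np.float64(0.006)), (np.float64(0.46), np.float64(0.004)), (np.float64(0.48), np.float64(0.005)), (np.float64(0.5), np.float64(0.039)), (np.float64(0.52), np.float64(0.039)), (np.float64(0.54), np.float64(0.038)), (np.float64(0.56), np.float64(0.04)), (np.float64(0.58), np.float64(0.039)), (np.float64(0.6), np.float64(0.039)), (np.float64(0.62), np.float64(0.039)), (np.float64(0.64), np.float64(0.251)), (np.float64(0.66), np.float64(0.004)), (np.float6
[... 1423 characters left out ...]
p.float64(0.04)), (np.float64(0.64), np.float64(0.251)), (np.float64(0.66), np.float64(0.037)), (np.float64(0.68), np.float64(-1.0))]
0.26 [(np.float64(0.44), np.float64(0.005)), (np.float64(0.46), np.float64(0.006)), (np.float64(0.48), np.float64(0.005)), (np.float64(0.5), np.float64(0.042)), (np.float64(0.52), np.float64(0.039)), (np.float64(0.54), np.float64(0.037)), (np.float64(0.56), np.float64(0.04)), (np.float64(0.58), np.float64(0.039)), (np.float64(0.6), np.float64(0.039)), (np.float64(0.62), np.float64(0.038)), (np.float64(0.64), np.float64(0.25)), (np.float64(0.66), np.float64(0.037)), (np.float64(0.68), np.float64(-1.0))]
0.013230893750970078 [ 0.47523134 -0.09364515  0.39348036]
```

Call:
step_arm --commands '[{"dx": 1,"dy": 0.1,"dz": 0,"twist": 0,"gripper": -1},{"dx": 1,"dy": 0.1,"dz": 0,"twist": 0,"gripper": -1},{"dx": 1,"dy": 0.1,"dz": 0,"twist": 0,"gripper": -1},{"dx": 1,"dy": 0.1,"dz": 0,"twist": 0,"gripper": -1},{"dx": 1,"dy": 0.1,"dz": 0,"twist": 0,"gripper": -1}]'

```text
t: 6.15
position: [0.4924, 0.0552, 0.3934]
orientation: [[0.014, 1.0, -0.0], [1.0, -0.014, -0.0], [-0.0, -0.0, -1.0]]
wrist_force: [-0.9, -0.4, -1.0]
gripper_width: 0.0128
finger_force: 48.7
```

Call:
step_arm --commands '[{"dx": 1,"dy": 0.1,"dz": 0,"twist": 0,"gripper": -1},{"dx": 1,"dy": 0.1,"dz": 0,"twist": 0.003,"gripper": -1},{"dx": 0.7,"dy": 0,"dz": 0,"twist": 0,"gripper": -1},{"dx": 0.2,"dy": 0,"dz": 0,"twist": 0,"gripper": -1},{"dx": 0,"dy": 0,"dz": 0,"twist": 0,"gripper": -1}]'

```text
t: 6.65
position: [0.4997, 0.1413, 0.3932]
orientation: [[0.015, 1.0, -0.0], [1.0, -0.015, -0.0], [-0.0, -0.0, -1.0]]
wrist_force: [0.6, -0.7, -1.0]
gripper_width: 0.013
finger_force: 48.7
```

```bash
python3 - <<'E'
from h import *
st=read_state();plan([0.500,0.148,.183],-0.9); print(st["position"].round(4),st["gripper_width"])
ims=[]
for c in ("top","scene"):
    s=snapshot(c); np.savez("b_%s.npz"%c,**s)
    z=st["position"]+[0,.0315,.0145]; print(c,project(s,z).round(1),project(s,[.536,.179,.205]).round(1))
    r=(140,280,200,360) if c=="top" else (80,220,270,430)
    ims.append(cv2.resize(s["img"][r[0]:r[1],r[2]:r[3]],(400,350)))
cv2.imwrite("pics/b.png",np.hstack(ims)[:,:,::-1])
E
```

```text
twist 0.001 units now [0.23 0.01 7.01]
after twist units [2.23333333e-01 6.66666667e-03 7.00666667e+00] X [0.016 1.    0.   ]
[0.4997 0.1413 0.3932] 0.013043337049390176
top [[253.7 236.7]] [[267.3 221.1]]
scene [[329.8  85.2]] [[338.7 158.3]]
```

View pics/b.png

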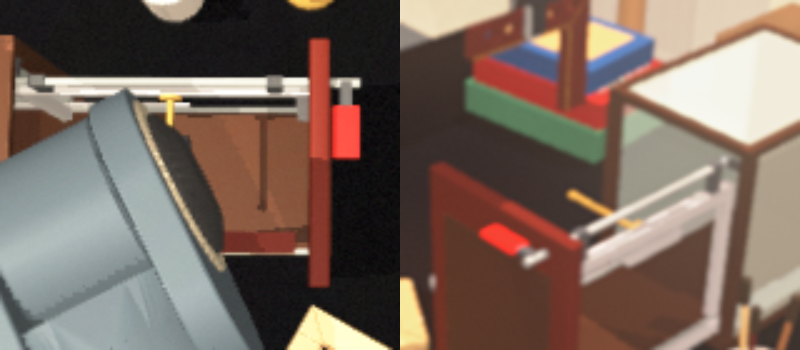

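The corner is held level; in the top crop its −y end shows at about (260,240), and the scene crop shows its holes and short leg. I'll measure the grip offset from that end and from the holes.

```bash
python3 - <<'E'
from h import *
s=dict(np.load("b_top.npz")); st=read_state(); p=st["position"]
C=cloud(s).reshape(400,640,3); hsv=cv2.cvtColor(s["img"],cv2.COLOR_RGB2HSV).astype(int)
red=((hsv[...,0]<9)|(hsv[...,0]>172))&(hsv[...,1]>120)
m=red&(abs(C[...,2]-p[2]-.0285)<.012)&(C[...,1]<.15)&(C[...,0]<.56); v,u=np.nonzero(m)
if m.sum(): 
  P=onplane(s,np.c_[u,v],p[2]+.0285); print(m.sum(),P.min(0).round(4),P.max(0).round(4),"u",u.max(),"offset y end-tcp",(P[:,1].min()-p[1]).round(4))
s=dict(np.load("b_scene.npz"))
for x in(-56,-28,28): print(x,project(s,p+[.007,(x+3.5)/1000,.0145]).round(1))
print("end",project(s,p+[.007,.0835,.0285]),project(s,p+[.007,.0835,-.1015]),project(s,p+[.007,-.0765,.0285]))
cv2.imwrite("pics/b2.png",cv2.resize(s["img"][55:135,285:365],(600,600),interpolation=cv2.INTER_CUBIC)[:,:,::-1])
E
```

```text
224 [0.4936 0.0646 0.4216] [0.5055 0.1113 0.4216] u 317 offset y end-tcp -0.0746
-56 [[306.8  95.4]]
-28 [[315.2  92.3]]
28 [[331.3  86.3]]
end [[345.83096525  76.01429958]] [[343.66331996 121.3480808 ]] [[299.39824559  92.66313002]]
```

View pics/b2.png

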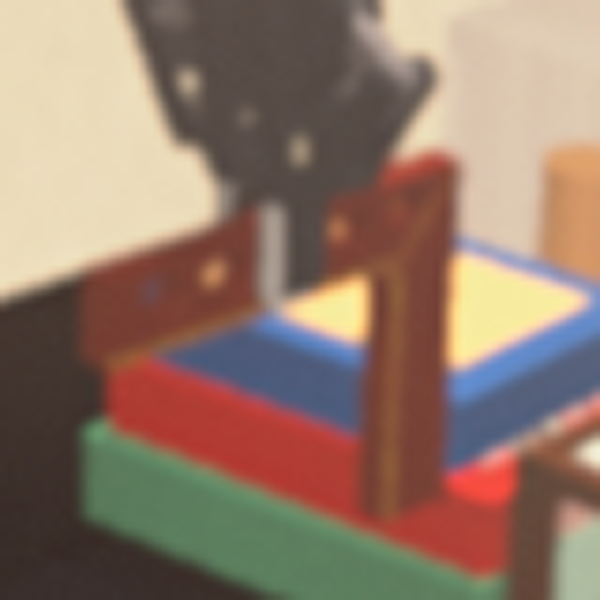

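Both views agree that the hole centre is about 32.3 mm to +y of the TCP. I'll lower in front of the hook tip.

Call:
step_arm --commands '[{"dx": 0.1,"dy": 0,"dz": 0.5,"twist": 0,"gripper": -1},{"dx": 0.11,"dy": 0,"dz": 0.8,"twist": 0,"gripper": -1},{"dx": 0,"dy": 0,"dz": 0.9,"twist": 0,"gripper": -1},{"dx": 0,"dy": 0,"dz": 0.9,"twist": 0,"gripper": -1},{"dx": 0,"dy": 0,"dz": 0.9,"twist": 0,"gripper": -1}]'

```text
t: 7.25
position: [0.5006, 0.1449, 0.2723]
orientation: [[0.02, 1.0, 0.0], [1.0, -0.02, -0.001], [-0.001, 0.0, -1.0]]
wrist_force: [0.4, 0.1, -0.1]
gripper_width: 0.0129
finger_force: 48.7
```

Call:
step_arm --commands '[{"dx": 0,"dy": 0,"dz": 0.9,"twist": 0,"gripper": -1},{"dx": 0,"dy": 0,"dz": 0.9,"twist": 0,"gripper": -1},{"dx": 0,"dy": 0,"dz": 0.7,"twist": 0,"gripper": -1},{"dx": 0,"dy": 0,"dz": 0.26,"twist": 0,"gripper": -1},{"dx": 0,"dy": 0,"dz": 0,"twist": 0,"gripper": -1}]'

```text
t: 7.75
position: [0.5001, 0.1456, 0.1898]
orientation: [[0.019, 1.0, -0.002], [1.0, -0.019, -0.001], [-0.001, -0.002, -1.0]]
wrist_force: [-0.2, -0.0, -1.1]
gripper_width: 0.0131
finger_force: 48.7
```

```bash
python3 - <<'E'
from h import *
st=read_state();plan([0.500,0.1475,.1905],-0.9); p=st["position"]; print(p.round(4))
s=snapshot("scene"); np.savez("c_scene.npz",**s)
f=lambda q:((project(s,q)-[290,110])*7.5).round()
print("hole",f(p+[0,.0323,.0145]),"tip",f([.536,.18,.205]),"root",f([.633,.1785,.205]))
cv2.imwrite("pics/c.png",cv2.resize(s["img"][110:190,290:370],(600,600),interpolation=cv2.INTER_CUBIC)[:,:,::-1])
E
```

```text
twist -0.003 units now [ 0.06 -0.   -0.02]
after twist units [ 0.06333333 -0.00333333 -0.02333333] X [0.016 1.    0.   ]
[0.5001 0.1456 0.1898]
hole [[294. 328.]] tip [[367. 362.]] root [[562. 470.]]
```

View pics/c.png

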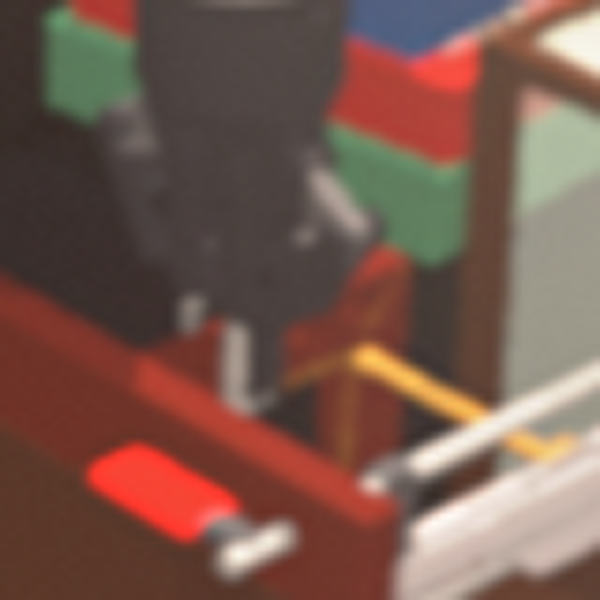

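The hook tip shows at (367,355), against a prediction of (367,362), so the alignment is good. I'll thread the hole on gently.

Call:
step_arm --commands '[{"dx": 0.05,"dy": 0.1,"dz": -0.02,"twist": 0,"gripper": -1},{"dx": 0,"dy": 0.3,"dz": 0,"twist": 0,"gripper": -1},{"dx": 0,"dy": 0.3,"dz": 0,"twist": 0,"gripper": -1},{"dx": 0,"dy": 0.3,"dz": 0,"twist": 0,"gripper": -1},{"dx": 0,"dy": 0.3,"dz": 0,"twist": 0,"gripper": -1}]'

```text
t: 8.3
position: [0.5405, 0.1478, 0.1913]
orientation: [[0.017, 1.0, 0.0], [1.0, -0.017, 0.0], [0.0, 0.0, -1.0]]
wrist_force: [-0.3, 0.0, -1.2]
gripper_width: 0.0138
finger_force: 48.7
```

Call:
step_arm --commands '[{"dx": 0,"dy": 0.3,"dz": 0,"twist": 0,"gripper": -1},{"dx": 0,"dy": 0.3,"dz": 0,"twist": 0,"gripper": -1},{"dx": 0,"dy": 0.3,"dz": 0,"twist": 0,"gripper": -1},{"dx": 0,"dy": 0.2,"dz": 0,"twist": 0,"gripper": -1},{"dx": 0,"dy": 0,"dz": 0,"twist": 0,"gripper": -1}]'

```text
t: 8.8
position: [0.5731, 0.1472, 0.191]
orientation: [[0.018, 1.0, 0.0], [1.0, -0.018, 0.0], [0.0, 0.0, -1.0]]
wrist_force: [-0.1, -0.4, -1.6]
gripper_width: 0.0133
finger_force: 48.7
```

```bash
python3 - <<'E'
from h import *
st=read_state();p=st["position"]; print(p.round(4),st["wrist_force"].round(2))
s=snapshot("scene"); np.savez("d_scene.npz",**s)
cv2.imwrite("pics/d.png",cv2.resize(s["img"][110:190,290:370],(600,600),interpolation=cv2.INTER_CUBIC)[:,:,::-1])
E
```

```text
[0.5731 0.1472 0.191 ] [-0.07 -0.4  -1.62]
```

View pics/d.png

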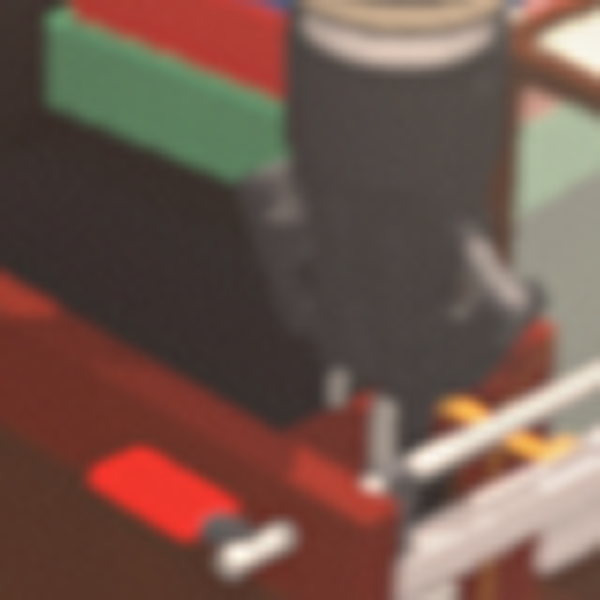

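The peg passes through the hole near the short leg, with no contact force. I'll lower onto the peg.

Call:
step_arm --commands '[{"dx": 0,"dy": 0,"dz": 0.07,"twist": 0,"gripper": -1},{"dx": 0,"dy": 0,"dz": 0.07,"twist": 0,"gripper": -1},{"dx": 0,"dy": 0,"dz": 0,"twist": 0,"gripper": -1}]'

```text
t: 9.15
position: [0.5717, 0.1472, 0.1865]
orientation: [[0.017, 1.0, -0.001], [1.0, -0.017, -0.0], [-0.0, -0.001, -1.0]]
wrist_force: [-0.2, -0.0, -1.1]
gripper_width: 0.0129
finger_force: 48.7
```

Call:
step_arm --commands '[{"dx": 0,"dy": 0,"dz": 0.04,"twist": 0,"gripper": -1},{"dx": 0,"dy": 0,"dz": 0,"twist": 0,"gripper": -1}]'

```text
t: 9.35
position: [0.5721, 0.1473, 0.1856]
orientation: [[0.017, 1.0, -0.0], [1.0, -0.017, -0.0], [-0.0, -0.0, -1.0]]
wrist_force: [-1.3, -0.5, -0.4]
gripper_width: 0.0131
finger_force: 48.7
```

Call:
step_arm --commands '[{"dx": 0,"dy": 0,"dz": 0.03,"twist": 0,"gripper": -1},{"dx": 0,"dy": 0,"dz": 0,"twist": 0,"gripper": -1}]' --grip_force 20

```text
t: 9.55
position: [0.5724, 0.1474, 0.185]
orientation: [[0.017, 1.0, 0.0], [1.0, -0.017, 0.0], [0.0, 0.0, -1.0]]
wrist_force: [-0.3, 0.1, -0.0]
gripper_width: 0.0134
finger_force: 48.9
```

Call:
step_arm --commands '[{"dx": 0,"dy": 0,"dz": 0,"twist": 0,"gripper": -0.6},{"dx": 0,"dy": 0,"dz": 0,"twist": 0,"gripper": -0.4},{"dx": 0,"dy": 0,"dz": 0,"twist": 0,"gripper": -0.2},{"dx": 0,"dy": 0,"dz": 0,"twist": 0,"gripper": -0.1},{"dx": 0,"dy": 0,"dz": 0,"twist": 0,"gripper": -0.1}]'

```text
t: 10.05
position: [0.5723, 0.1473, 0.1848]
orientation: [[0.017, 1.0, 0.0], [1.0, -0.017, -0.0], [-0.0, 0.0, -1.0]]
wrist_force: [-0.1, -0.1, -0.1]
gripper_width: 0.0383
finger_force: 0.0
```

```bash
python3 - <<'E'
from h import *
st=read_state();p=st["position"]; print(p.round(4),st["wrist_force"].round(2),st["gripper_width"])
s=snapshot("scene"); np.savez("e_scene.npz",**s)
cv2.imwrite("pics/e.png",cv2.resize(s["img"][110:190,290:370],(600,600),interpolation=cv2.INTER_CUBIC)[:,:,::-1])
E
```

```text
[0.5723 0.1473 0.1848] [-0.14 -0.14 -0.09] 0.038336799990539745
```

View pics/e.png

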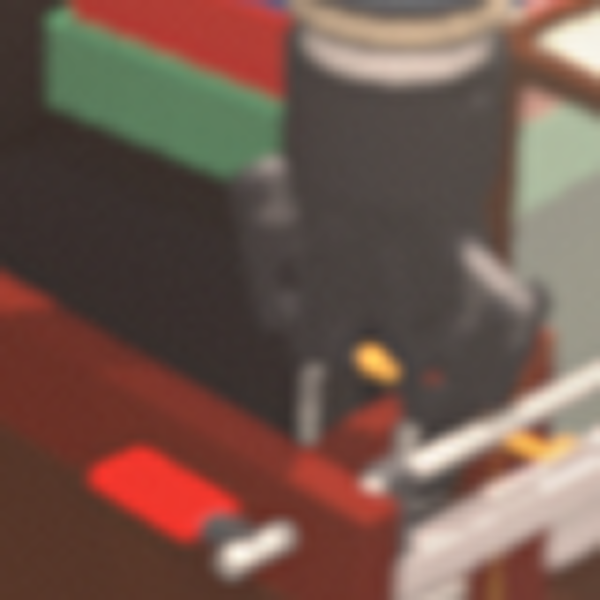

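The fingers are open and off the corner, which rests on the peg with the ball end showing at (375,360). I'll raise straight up.

Call:
step_arm --commands '[{"dx": 0,"dy": 0,"dz": -0.2,"twist": 0,"gripper": -0.1},{"dx": 0,"dy": 0,"dz": -0.4,"twist": 0,"gripper": -0.1},{"dx": 0,"dy": 0,"dz": -0.6,"twist": 0,"gripper": -0.1},{"dx": 0,"dy": 0,"dz": -0.8,"twist": 0,"gripper": -0.1},{"dx": 0,"dy": 0,"dz": -0.9,"twist": 0,"gripper": -0.1}]'

```text
t: 10.6
position: [0.5721, 0.1474, 0.2734]
orientation: [[0.017, 1.0, 0.0], [1.0, -0.017, 0.0], [0.0, 0.0, -1.0]]
wrist_force: [-0.0, 0.0, 1.0]
gripper_width: 0.0383
finger_force: 0.0
```

Call:
step_arm --commands '[{"dx": 0,"dy": 0,"dz": -0.9,"twist": 0,"gripper": -0.1},{"dx": 0,"dy": 0,"dz": -0.9,"twist": 0,"gripper": -0.1},{"dx": -0.5,"dy": 0,"dz": -0.3,"twist": 0,"gripper": -1},{"dx": -0.9,"dy": 0.1,"dz": 0,"twist": 0,"gripper": -1},{"dx": -0.9,"dy": 0.2,"dz": 0,"twist": 0,"gripper": -1}]'

```text
t: 11.1
position: [0.5801, 0.0784, 0.3369]
orientation: [[0.015, 1.0, 0.003], [1.0, -0.015, 0.0], [0.0, 0.003, -1.0]]
wrist_force: [0.2, -0.7, 0.4]
gripper_width: 0.0002
finger_force: 0.0
```

Call:
step_arm --commands '[{"dx": -0.9,"dy": 0.2,"dz": 0,"twist": 0,"gripper": -1},{"dx": -0.7,"dy": 0,"dz": 0,"twist": 0,"gripper": -1},{"dx": -0.2,"dy": 0,"dz": 0,"twist": 0,"gripper": -1},{"dx": 0,"dy": 0,"dz": 0,"twist": 0,"gripper": -1}]'

```text
t: 11.5
position: [0.5853, 0.0236, 0.3355]
orientation: [[0.019, 1.0, 0.001], [1.0, -0.019, 0.0], [0.0, 0.001, -1.0]]
wrist_force: [0.8, -0.2, 0.2]
gripper_width: -0.0
finger_force: 0.0
```

```bash
python3 - <<'E'
from h import *
plan([.590,.021,.262],-0.9); st=read_state();print(st["position"],st["gripper_width"])
s=snapshot("scene"); np.savez("f_scene.npz",**s)
t=snapshot("top"); np.savez("f_top.npz",**t)
for n in("corner_leg","corner_end","lever_pad"):
  for c,q in(("scene",s),("top",t)):
    for r in spotter.boxes_of(n,c)[:1]:
      uv=np.array(r["point"])*[640,400]; print(n,c,round(r["conf"],2),uv.round(),cloud(q,uv)[0].round(3))
cv2.imwrite("pics/f.png",np.hstack([cv2.resize(q,(400,500),interpolation=cv2.INTER_CUBIC) for q in(s["img"][110:210,300:380],t["img"][150:270,240:336])])[:,:,::-1])
E
```

```text
twist -0.003 units now [-0.08  0.16  2.45]
after twist units [-0.08666667  0.16        2.45      ] X [0.016 1.    0.   ]
[0.58526797 0.02362659 0.33552704] -2.870442726101482e-05
corner_leg scene 0.39 [315. 301.] [ 0.743 -0.101  0.012]
corner_leg top 0.65 [278. 204.] [0.573 0.154 0.21 ]
corner_end scene 0.75 [358. 169.] [0.607 0.179 0.203]
corner_end top 0.73 [277. 204.] [0.573 0.156 0.212]
lever_pad scene 0.58 [317. 175.] [0.604 0.032 0.247]
lever_pad top 0.75 [278. 173.] [0.638 0.15  0.246]
```

View pics/f.png

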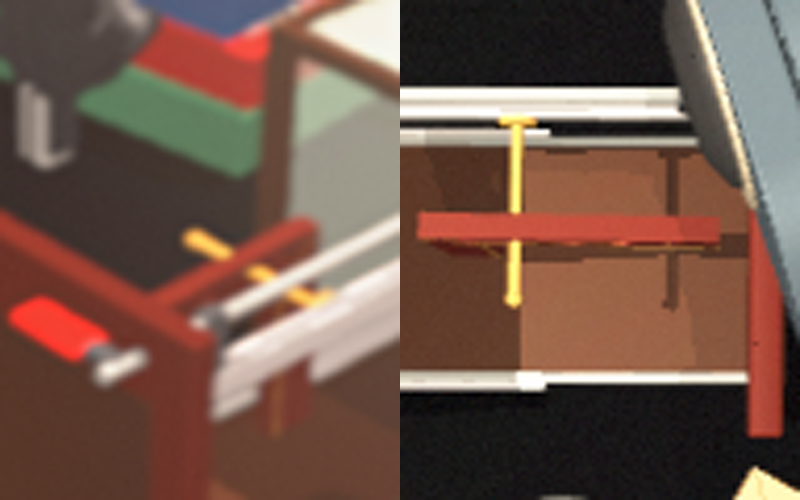

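The corner hangs on the peg mid-hook in both views. I'll check the tilt while lowering over the lever.

Call:
step_arm --commands '[{"dx": -0.08,"dy": 0.1,"dz": 0.4,"twist": 0,"gripper": -1},{"dx": 0,"dy": 0.06,"dz": 0.8,"twist": 0,"gripper": -1},{"dx": 0,"dy": 0,"dz": 0.8,"twist": 0,"gripper": -1},{"dx": 0,"dy": 0,"dz": 0.45,"twist": 0,"gripper": -1},{"dx": 0,"dy": 0,"dz": 0,"twist": 0,"gripper": -1}]'

```text
t: 12.4
position: [0.5887, 0.0211, 0.2587]
orientation: [[0.017, 1.0, -0.005], [1.0, -0.017, -0.0], [-0.0, -0.005, -1.0]]
wrist_force: [0.3, 0.3, -0.1]
gripper_width: -0.0001
finger_force: 0.0
```

```bash
cat >> h.py <<'E'
def tilt(s):
    C=cloud(s).reshape(-1,3); h=cv2.cvtColor(s["img"],cv2.COLOR_RGB2HSV).astype(int).reshape(-1,3)
    m=((h[:,0]<9)|(h[:,0]>172))&(h[:,1]>120)&(abs(C[:,0]-.572)<.02)&(C[:,1]>.07)&(C[:,2]>.19)&(C[:,2]<.245)
    P=C[m]; k=np.polyfit(P[:,1],P[:,2],1) if m.sum()>30 else None
    print("tilt",m.sum(),k,P[:,1].min().round(4),P[:,1].max().round(4),P[:,0].mean().round(4))
E
python3 - <<'E'
from h import *
tilt(dict(np.load("f_top.npz"))); tilt(snapshot("top"))
plan([.590,.021,.235],-0.9); st=read_state();print(st["position"],st["wrist_force"])
E
```

```text
tilt 500 [0.0518927  0.20424398] 0.0701 0.2299 0.5726
tilt 500 [0.05034887 0.20447329] 0.07 0.2302 0.5726
twist -0.001 units now [-0.02  0.01  0.85]
after twist units [-0.01666667  0.01333333  0.84666667] X [0.016 1.    0.   ]
[0.58962367 0.02146893 0.26039414] [ 0.33012564 -0.09461008  0.79945875]
```

```bash
python3 - <<'E'
from h import *
s=dict(np.load("f_top.npz"));C=cloud(s).reshape(-1,3); h=cv2.cvtColor(s["img"],cv2.COLOR_RGB2HSV).astype(int).reshape(-1,3)
m=((h[:,0]<9)|(h[:,0]>172))&(h[:,1]>120)&(abs(C[:,0]-.572)<.02)&(C[:,2]>.15)&(C[:,2]<.245)&(C[:,1]>.06)&(h[:,2]>150)
for a in np.arange(.06,.25,.02):
    q=m&(abs(C[:,1]-a-.01)<.01)
    if q.any(): print(a.round(2),q.sum(),np.median(C[q],0).round(4),C[q][:,2].min().round(3),C[q][:,2].max().round(3))
# rod reference
h2=(abs(C[:,0]-.639)<.008)&(C[:,2]>.235)&(C[:,2]<.262)
for a in np.arange(.06,.25,.04):
    q=h2&(abs(C[:,1]-a-.02)<.02); print("rod",a.round(2),q.sum(),np.median(C[q][:,2]).round(4))
s=dict(np.load("f_scene.npz"));C=cloud(s).reshape(400,640,3)
g=lambda y,z:project(s,[[.5796,y,z]]).round(1)[0]
print("scene top-edge pred level", g(.0715,.2135),g(.2315,.2135),"bottom leg +y edge",g(.2315,.2135),g(.2315,.0835))
cv2.imwrite("pics/g.png",cv2.resize(s["img"][140:200,325:385],(600,600),interpolation=cv2.INTER_CUBIC)[:,:,::-1])
E
```

```text
0.06 28 [0.5731 0.0743 0.2106] 0.207 0.214
0.08 54 [0.5723 0.0899 0.2105] 0.208 0.214
0.1 54 [0.5722 0.1099 0.2117] 0.208 0.216
0.12 58 [0.5714 0.1298 0.2126] 0.189 0.216
0.14 66 [0.5734 0.1498 0.2129] 0.186 0.217
0.16 59 [0.5735 0.1697 0.2145] 0.21 0.217
0.18 57 [0.5737 0.1896 0.2149] 0.212 0.219
0.2 57 [0.5737 0.2094 0.2157] 0.212 0.219
0.22 29 [0.5738 0.225  0.2168] 0.212 0.219
rod 0.06 25 0.2477
rod 0.1 73 0.2471
rod 0.14 75 0.2472
rod 0.18 65 0.2471
rod 0.22 56 0.2475
scene top-edge pred level [321.3 176.6] [363.7 155.2] bottom leg +y edge [363.7 155.2] [360.7 194.2]
```

View pics/g.png

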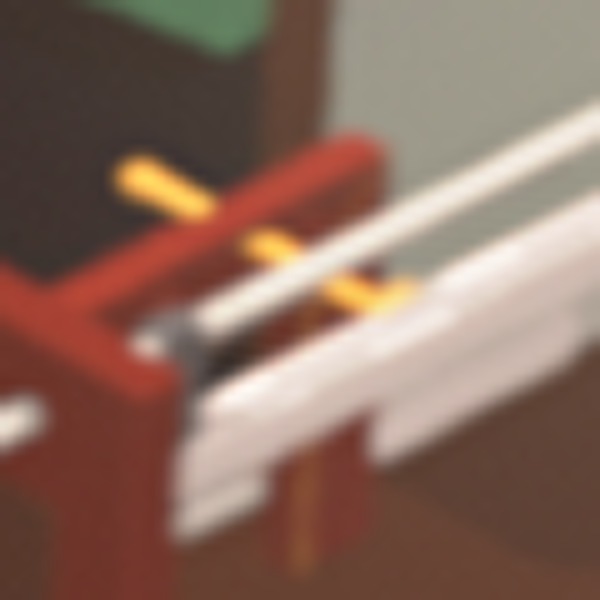

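The leg rises about 2.4° toward the short-leg side while the rod reads level, so friction at the peg is holding a small tilt. I'll nudge that end down to level before touching the lever.

Call:
step_arm --commands '[{"dx": 0,"dy": 0,"dz": -0.6,"twist": 0,"gripper": -1},{"dx": 0.3,"dy": 0,"dz": -0.7,"twist": 0,"gripper": -1},{"dx": 0.9,"dy": -0.1,"dz": 0,"twist": 0,"gripper": -1},{"dx": 0.9,"dy": -0.1,"dz": 0,"twist": 0,"gripper": -1},{"dx": 0.9,"dy": -0.1,"dz": 0,"twist": 0,"gripper": -1}]'

```text
t: 12.95
position: [0.5832, 0.113, 0.3022]
orientation: [[0.018, 1.0, 0.003], [1.0, -0.018, 0.001], [0.001, 0.003, -1.0]]
wrist_force: [0.2, -0.1, -0.6]
gripper_width: 0.0001
finger_force: 0.0
```

Call:
step_arm --commands '[{"dx": 0.9,"dy": -0.1,"dz": 0,"twist": 0,"gripper": -1},{"dx": 0.9,"dy": -0.1,"dz": 0,"twist": 0,"gripper": -1},{"dx": 0.9,"dy": -0.1,"dz": 0,"twist": 0,"gripper": -1},{"dx": 0.8,"dy": 0,"dz": 0,"twist": 0,"gripper": -1},{"dx": 0.2,"dy": 0,"dz": 0,"twist": 0,"gripper": -1}]'

```text
t: 13.45
position: [0.5749, 0.2268, 0.302]
orientation: [[0.012, 1.0, 0.002], [1.0, -0.012, 0.003], [0.003, 0.002, -1.0]]
wrist_force: [-0.8, -0.7, 0.3]
gripper_width: -0.0004
finger_force: 0.0
```

```bash
python3 -c "
from h import *
plan([.573,.222,.2175],-0.9);print(read_state()['position'])"
```

```text
twist 0.003 units now [-0.17 -0.07  2.82]
after twist units [-0.16       -0.06        2.81666667] X [0.016 1.    0.   ]
[0.57487201 0.2267602  0.30200532]
```

Call:
step_arm --commands '[{"dx": -0.16,"dy": -0.06,"dz": 0.5,"twist": 0,"gripper": -1},{"dx": 0,"dy": 0,"dz": 0.8,"twist": 0,"gripper": -1},{"dx": 0,"dy": 0,"dz": 0.8,"twist": 0,"gripper": -1},{"dx": 0,"dy": 0,"dz": 0.5,"twist": 0,"gripper": -1},{"dx": 0,"dy": 0,"dz": 0.1,"twist": 0,"gripper": -1}]'

```text
t: 13.95
position: [0.5733, 0.2167, 0.2179]
orientation: [[0.018, 1.0, -0.002], [1.0, -0.018, -0.002], [-0.002, -0.002, -1.0]]
wrist_force: [-1.0, 0.1, 0.5]
gripper_width: -0.0001
finger_force: 0.0
```

Call:
step_arm --commands '[{"dx": 0,"dy": 0,"dz": 0,"twist": 0,"gripper": -1},{"dx": 0,"dy": 0,"dz": 0,"twist": 0,"gripper": -1}]'

```text
t: 14.15
position: [0.5743, 0.2185, 0.2207]
orientation: [[0.017, 1.0, 0.002], [1.0, -0.017, 0.001], [0.001, 0.002, -1.0]]
wrist_force: [1.0, 0.2, -0.3]
gripper_width: 0.0001
finger_force: 0.0
```

Call:
step_arm --commands '[{"dx": 0,"dy": 0,"dz": 0.05,"twist": 0,"gripper": -1},{"dx": 0,"dy": 0,"dz": 0.05,"twist": 0,"gripper": -1},{"dx": 0,"dy": 0,"dz": 0.05,"twist": 0,"gripper": -1},{"dx": 0,"dy": 0,"dz": 0.05,"twist": 0,"gripper": -1},{"dx": 0,"dy": 0,"dz": 0,"twist": 0,"gripper": -1}]'

```text
t: 14.65
position: [0.5734, 0.218, 0.2131]
orientation: [[0.017, 1.0, -0.0], [1.0, -0.017, -0.0], [-0.0, -0.0, -1.0]]
wrist_force: [-1.0, 0.2, -0.5]
gripper_width: -0.0002
finger_force: 0.0
```

Call:
step_arm --commands '[{"dx": 0,"dy": 0,"dz": 0.03,"twist": 0,"gripper": -1},{"dx": 0,"dy": 0,"dz": 0.02,"twist": 0,"gripper": -1},{"dx": 0,"dy": 0,"dz": 0,"twist": 0,"gripper": -1},{"dx": 0,"dy": 0,"dz": 0,"twist": 0,"gripper": -1}]'

```text
t: 15.05
position: [0.5735, 0.2181, 0.2118]
orientation: [[0.017, 1.0, 0.0], [1.0, -0.017, -0.0], [-0.0, 0.0, -1.0]]
wrist_force: [0.5, 0.5, 0.9]
gripper_width: 0.0002
finger_force: 0.0
```

```bash
python3 -c "
from h import *
tilt(snapshot('top'));st=read_state();print(st['position'],st['wrist_force'])"
```

```text
tilt 389 [-0.04279101  0.22153097] 0.0718 0.1879 0.5726
[0.5735016  0.21813168 0.21181541] [-0.45946     0.49745178  0.69166612]
```

Call:
step_arm --commands '[{"dx": 0,"dy": 0,"dz": -0.1,"twist": 0,"gripper": -1},{"dx": 0,"dy": 0,"dz": -0.3,"twist": 0,"gripper": -1},{"dx": 0,"dy": 0,"dz": -0.6,"twist": 0,"gripper": -1},{"dx": 0,"dy": 0,"dz": -0.6,"twist": 0,"gripper": -1},{"dx": 0,"dy": 0,"dz": 0,"twist": 0,"gripper": -1}]'

```text
t: 15.6
position: [0.5748, 0.2193, 0.2632]
orientation: [[0.017, 1.0, 0.006], [1.0, -0.017, 0.002], [0.002, 0.006, -1.0]]
wrist_force: [0.6, 0.3, -0.2]
gripper_width: 0.0
finger_force: 0.0
```

```bash
python3 -c "
from h import *
tilt(snapshot('top'));st=read_state();print(st['position'],st['wrist_force'])"
```

```text
tilt 393 [0.08252971 0.19889681] 0.0721 0.2011 0.5726
[0.57410032 0.21871044 0.2614213 ] [-0.03006726  0.39199598 -0.39025807]
```

```bash
python3 -c "
from h import *
for i in range(10): tilt(snapshot('top'))
print(read_state()['t'])"
```

```text
tilt 397 [0.05888935 0.20321589] 0.07 0.2009 0.5725
tilt 401 [0.03498562 0.20770156] 0.07 0.1991 0.5724
tilt 410 [0.02185043 0.21010841] 0.0701 0.1991 0.5724
tilt 410 [0.00482758 0.21304436] 0.0719 0.1993 0.5724
tilt 411 [0.01323126 0.21170077] 0.07 0.1988 0.5724
tilt 403 [0.01557048 0.21122561] 0.0719 0.1989 0.5725
tilt 398 [0.03227505 0.2081418 ] 0.07 0.1987 0.5724
tilt 392 [0.04984301 0.2049666 ] 0.07 0.1986 0.5725
tilt 389 [0.07181293 0.20119193] 0.07 0.1987 0.5725
tilt 387 [0.08176361 0.19918772] 0.07 0.199 0.5726
16.15
```

The corner swings freely about its rest angle, so it is not stuck; the constant part is likely camera bias. I'll go back over the lever and let it settle.

Call:
step_arm --commands '[{"dx": 0,"dy": 0,"dz": -0.6,"twist": 0,"gripper": -1},{"dx": 0,"dy": 0,"dz": -0.7,"twist": 0,"gripper": -1},{"dx": -0.6,"dy": 0.1,"dz": 0,"twist": 0,"gripper": -1},{"dx": -0.9,"dy": 0.1,"dz": 0,"twist": 0,"gripper": -1},{"dx": -0.9,"dy": 0.1,"dz": 0,"twist": 0,"gripper": -1}]'

```text
t: 16.65
position: [0.5812, 0.1456, 0.2989]
orientation: [[0.016, 1.0, 0.0], [1.0, -0.016, 0.0], [0.0, 0.0, -1.0]]
wrist_force: [0.9, -0.1, 0.3]
gripper_width: -0.0002
finger_force: 0.0
```

Call:
step_arm --commands '[{"dx": -0.9,"dy": 0.1,"dz": 0,"twist": 0,"gripper": -1},{"dx": -0.9,"dy": 0.1,"dz": 0,"twist": 0,"gripper": -1},{"dx": -0.9,"dy": 0,"dz": 0,"twist": 0,"gripper": -1},{"dx": -0.9,"dy": 0,"dz": 0,"twist": 0,"gripper": -1},{"dx": -0.5,"dy": 0,"dz": 0,"twist": 0,"gripper": -1}]'

```text
t: 17.15
position: [0.5852, 0.0201, 0.2986]
orientation: [[0.02, 1.0, -0.0], [1.0, -0.02, -0.001], [-0.001, -0.0, -1.0]]
wrist_force: [-1.0, -0.6, 0.6]
gripper_width: -0.0001
finger_force: 0.0
```

Call:
step_arm --commands '[{"dx": 0,"dy": 0,"dz": 0,"twist": 0,"gripper": -1},{"dx": 0,"dy": 0,"dz": 0,"twist": 0,"gripper": -1},{"dx": 0,"dy": 0,"dz": 0,"twist": 0,"gripper": -1}]'

```text
t: 17.45
position: [0.585, 0.0251, 0.299]
orientation: [[0.014, 1.0, 0.0], [1.0, -0.014, 0.001], [0.001, 0.0, -1.0]]
wrist_force: [-0.7, -0.0, -0.8]
gripper_width: 0.0001
finger_force: 0.0
```

```bash
python3 -c "
from h import *
for i in range(7): tilt(snapshot('top'))
plan([.590,.021,.259],-0.9)
print(read_state()['position'])"
```

```text
tilt 494 [0.06092443 0.20274507] 0.07 0.2295 0.5726
tilt 498 [0.06068291 0.20273791] 0.07 0.2296 0.5726
tilt 496 [0.06080757 0.20267025] 0.07 0.2297 0.5726
tilt 491 [0.05871361 0.20334163] 0.07 0.2301 0.5726
tilt 490 [0.05526585 0.20382759] 0.07 0.2298 0.5727
tilt 495 [0.05822515 0.20318434] 0.07 0.2294 0.5727
tilt 487 [0.05948577 0.20327067] 0.072 0.2293 0.5727
twist -0.001 units now [-0.08  0.16  1.33]
after twist units [-0.07666667  0.16333333  1.32666667] X [0.016 1.    0.   ]
[0.58515223 0.02338288 0.2988216 ]
```

```bash
python3 - <<'E'
from h import *
def slope(s,x0,y0,y1,z0,z1):
    C=cloud(s).reshape(-1,3); h=cv2.cvtColor(s["img"],cv2.COLOR_RGB2HSV).astype(int).reshape(-1,3)
    m=((h[:,0]<9)|(h[:,0]>172))&(h[:,1]>120)&(h[:,2]>150)&(abs(C[:,0]-x0)<.015)&(C[:,1]>y0)&(C[:,1]<y1)&(C[:,2]>z0)&(C[:,2]<z1)
    P=C[m]; a=np.polyfit(P[:,1],P[:,2],1)[0]
    b=[np.median(P[abs(P[:,1]-t)<.012][:,2]).round(4) for t in np.linspace(y0+.012,y1-.012,5)]
    print(m.sum(),a.round(4),b)
s0=dict(np.load("s_top.npz")); s=snapshot("top")
slope(s0,.486,-.41,-.258,.15,.175)
slope(s,.573,.072,.23,.195,.235)
# panel top along x, tray rails: rail (white) top along y at x~.64
for q in(s0,s):
    C=cloud(q).reshape(-1,3)
    for (xa,xb,za,zb) in((.632,.648,.235,.262),(.55,.62,.03,.05)):
        m=(C[:,0]>xa)&(C[:,0]<xb)&(C[:,2]>za)&(C[:,2]<zb)&(C[:,1]>.07)&(C[:,1]<.24)
        print("ref",m.sum(),np.polyfit(C[m][:,1],C[m][:,2],1)[0].round(4))
# scene: mask of the short leg below the rail, red pixels at corner depth
q=snapshot("scene"); C=cloud(q).reshape(400,640,3); h=cv2.cvtColor(q["img"],cv2.COLOR_RGB2HSV).astype(int)
m=(abs(C[...,0]-.577)<.02)&(C[...,1]>.15)&(C[...,1]<.26)&(C[...,2]>.06)&(C[...,2]<.20)&(h[...,1]>90)&((h[...,0]<12)|(h[...,0]>170))
for r in range(160,200,3):
    c=np.nonzero(m[r])[0]
    if len(c): print(r,c.min(),c.max(),C[r,c.max()].round(4),C[r,c.min()].round(4))
E
```

```text
344 0.0027 [np.float64(0.1627), np.float64(0.1624), np.float64(0.1622), np.float64(0.1627), np.float64(0.163)]
446 0.0491 [np.float64(0.2099), np.float64(0.2114), np.float64(0.2135), np.float64(0.215), np.float64(0.2164)]
ref 311 -0.0007
ref 1576 0.0007
ref 275 0.0022
ref 1098 0.0002
160 357 359 [0.5737 0.2203 0.2   ] [0.5689 0.2175 0.1989]
163 356 357 [0.5743 0.2121 0.1939] [0.571  0.2118 0.1926]
166 349 351 [0.5726 0.1901 0.1927] [0.5736 0.1809 0.197 ]
169 342 345 [0.5773 0.1616 0.1973] [0.5633 0.1649 0.1894]
172 352 357 [0.582  0.2058 0.1712] [0.5667 0.2025 0.1653]
184 356 361 [0.5789 0.2303 0.119 ] [0.5795 0.208  0.1293]
187 352 362 [0.5786 0.2362 0.1058] [0.5705 0.2022 0.1173]
190 352 362 [0.5825 0.2325 0.0992] [0.5697 0.2041 0.1057]
193 352 361 [0.5774 0.2353 0.0847] [0.5706 0.2038 0.096 ]
196 354 356 [0.5818 0.2091 0.0889] [0.5771 0.2059 0.088 ]
```

The references confirm a real tilt of about 2.7°, held by peg friction. I'll nudge again, this time pressing to level and lifting slowly so it stays there.

Call:
step_arm --commands '[{"dx": 0.5,"dy": 0,"dz": 0,"twist": 0,"gripper": -1},{"dx": 0.9,"dy": -0.1,"dz": 0,"twist": 0,"gripper": -1},{"dx": 0.9,"dy": -0.1,"dz": 0,"twist": 0,"gripper": -1},{"dx": 0.9,"dy": -0.1,"dz": 0,"twist": 0,"gripper": -1},{"dx": 0.9,"dy": -0.1,"dz": 0,"twist": 0,"gripper": -1}]'

```text
t: 18.4
position: [0.5748, 0.1485, 0.2989]
orientation: [[0.016, 1.0, 0.0], [1.0, -0.016, 0.001], [0.001, 0.0, -1.0]]
wrist_force: [0.2, -0.0, 0.1]
gripper_width: -0.0001
finger_force: 0.0
```

Call:
step_arm --commands '[{"dx": 0.9,"dy": 0,"dz": 0,"twist": 0,"gripper": -1},{"dx": 0.9,"dy": 0,"dz": 0,"twist": 0,"gripper": -1},{"dx": 0.7,"dy": 0,"dz": 0.4,"twist": 0,"gripper": -1},{"dx": 0.1,"dy": 0,"dz": 0.8,"twist": 0,"gripper": -1},{"dx": 0,"dy": 0,"dz": 0.8,"twist": 0,"gripper": -1}]'

```text
t: 18.9
position: [0.5759, 0.2273, 0.2386]
orientation: [[0.014, 1.0, 0.001], [1.0, -0.014, 0.002], [0.002, 0.001, -1.0]]
wrist_force: [-0.2, -0.2, -0.4]
gripper_width: 0.0005
finger_force: 0.0
```

Call:
step_arm --commands '[{"dx": 0,"dy": 0,"dz": 0.4,"twist": 0,"gripper": -1},{"dx": 0,"dy": 0,"dz": 0,"twist": 0,"gripper": -1},{"dx": 0,"dy": 0,"dz": 0,"twist": 0,"gripper": -1}]'

```text
t: 19.2
position: [0.5769, 0.2246, 0.2276]
orientation: [[0.017, 1.0, 0.001], [1.0, -0.017, 0.001], [0.001, 0.001, -1.0]]
wrist_force: [-0.3, -0.8, 0.7]
gripper_width: 0.0
finger_force: 0.0
```

```bash
python3 -c "
from h import *
plan([.573,.224,.2135],-0.9);st=read_state();print(st['position'],st['wrist_force'])"
```

```text
twist -0.001 units now [-0.02 -0.13  0.47]
after twist units [-0.02333333 -0.13        0.47      ] X [0.016 1.    0.   ]
[0.57692979 0.2245962  0.2275911 ] [-0.2797116  -0.83804375  0.69659706]
```

Call:
step_arm --commands '[{"dx": 0,"dy": -0.1,"dz": 0.15,"twist": 0,"gripper": -1},{"dx": 0,"dy": 0,"dz": 0.12,"twist": 0,"gripper": -1},{"dx": 0,"dy": 0,"dz": 0.03,"twist": 0,"gripper": -1},{"dx": 0,"dy": 0,"dz": 0.03,"twist": 0,"gripper": -1},{"dx": 0,"dy": 0,"dz": 0.03,"twist": 0,"gripper": -1}]'

```text
t: 19.7
position: [0.5737, 0.2241, 0.2161]
orientation: [[0.017, 1.0, 0.0], [1.0, -0.017, 0.0], [0.0, 0.0, -1.0]]
wrist_force: [-0.1, 0.8, -0.3]
gripper_width: 0.0007
finger_force: 0.0
```

Call:
step_arm --commands '[{"dx": 0,"dy": 0,"dz": 0.03,"twist": 0,"gripper": -1},{"dx": 0,"dy": 0,"dz": 0.03,"twist": 0,"gripper": -1},{"dx": 0,"dy": 0,"dz": 0.03,"twist": 0,"gripper": -1},{"dx": 0,"dy": 0,"dz": 0,"twist": 0,"gripper": -1},{"dx": 0,"dy": 0,"dz": 0,"twist": 0,"gripper": -1}]'

```text
t: 20.2
position: [0.5736, 0.2241, 0.2133]
orientation: [[0.017, 1.0, -0.0], [1.0, -0.017, -0.0], [-0.0, -0.0, -1.0]]
wrist_force: [0.6, -0.7, 0.4]
gripper_width: -0.0005
finger_force: 0.0
```

```bash
python3 -c "
from h import *
tilt(snapshot('top'));st=read_state();print(st['position'],st['wrist_force'])"
```

```text
tilt 397 [0.00962576 0.21223031] 0.0719 0.1969 0.5724
[0.5735871  0.22413829 0.21330078] [-0.00150442 -0.72739659 -0.57829134]
```

Call:
step_arm --commands '[{"dx": 0,"dy": 0,"dz": 0.02,"twist": 0,"gripper": -1},{"dx": 0,"dy": 0,"dz": 0,"twist": 0,"gripper": -1},{"dx": 0,"dy": 0,"dz": -0.01,"twist": 0,"gripper": -1},{"dx": 0,"dy": 0,"dz": -0.01,"twist": 0,"gripper": -1},{"dx": 0,"dy": 0,"dz": -0.01,"twist": 0,"gripper": -1}]'

```text
t: 20.75
position: [0.5736, 0.2241, 0.2137]
orientation: [[0.017, 1.0, 0.0], [1.0, -0.017, -0.0], [-0.0, 0.0, -1.0]]
wrist_force: [0.5, -0.0, -0.8]
gripper_width: 0.0
finger_force: 0.0
```

Call:
step_arm --commands '[{"dx": 0,"dy": 0,"dz": -0.02,"twist": 0,"gripper": -1},{"dx": 0,"dy": 0,"dz": -0.02,"twist": 0,"gripper": -1},{"dx": 0,"dy": 0,"dz": -0.03,"twist": 0,"gripper": -1},{"dx": 0,"dy": 0,"dz": -0.1,"twist": 0,"gripper": -1},{"dx": 0,"dy": 0,"dz": -0.3,"twist": 0,"gripper": -1}]'

```text
t: 21.25
position: [0.5732, 0.2238, 0.2274]
orientation: [[0.017, 1.0, -0.002], [1.0, -0.017, -0.001], [-0.001, -0.002, -1.0]]
wrist_force: [0.2, -0.1, -1.3]
gripper_width: 0.0002
finger_force: 0.0
```

Call:
step_arm --commands '[{"dx": 0,"dy": 0,"dz": -0.8,"twist": 0,"gripper": -1},{"dx": 0,"dy": 0,"dz": -0.9,"twist": 0,"gripper": -1},{"dx": -0.5,"dy": 0.1,"dz": -0.6,"twist": 0,"gripper": -1},{"dx": -0.9,"dy": 0.1,"dz": 0,"twist": 0,"gripper": -1},{"dx": -0.9,"dy": 0.1,"dz": 0,"twist": 0,"gripper": -1}]'

```text
t: 21.75
position: [0.5817, 0.1551, 0.2985]
orientation: [[0.015, 1.0, 0.003], [1.0, -0.015, 0.001], [0.001, 0.003, -1.0]]
wrist_force: [0.3, -0.2, -1.0]
gripper_width: -0.0001
finger_force: 0.0
```

Call:
step_arm --commands '[{"dx": -0.9,"dy": 0.1,"dz": 0,"twist": 0,"gripper": -1},{"dx": -0.9,"dy": 0.1,"dz": 0,"twist": 0,"gripper": -1},{"dx": -0.9,"dy": 0.1,"dz": 0,"twist": 0,"gripper": -1},{"dx": -0.9,"dy": 0,"dz": 0,"twist": 0,"gripper": -1},{"dx": -0.7,"dy": 0,"dz": 0.4,"twist": 0,"gripper": -1}]'

```text
t: 22.25
position: [0.5894, 0.0242, 0.2869]
orientation: [[0.019, 1.0, 0.004], [1.0, -0.019, -0.0], [-0.0, 0.004, -1.0]]
wrist_force: [-0.3, -0.4, -0.2]
gripper_width: 0.0001
finger_force: 0.0
```

```bash
python3 -c "
from h import *
for i in range(3): tilt(snapshot('top'))
plan([.590,.021,.259],-0.9)
print(read_state()['position'])"
```

```text
tilt 495 [0.06200083 0.20256572] 0.072 0.2296 0.5727
tilt 492 [0.05997397 0.20297209] 0.072 0.23 0.5727
tilt 493 [0.06406794 0.20210908] 0.07 0.2294 0.5727
twist -0.005 units now [-0.11  0.07  0.86]
after twist units [-0.10666667  0.06666667  0.85666667] X [0.016 1.    0.   ]
[0.58805437 0.02423159 0.28465571]
```

It returns to the same rest angle, so that is its true equilibrium, about 3° and by far the most level of the five holes. It hangs free and still, so I'll press the lever.

Call:
step_arm --commands '[{"dx": -0.1,"dy": 0.07,"dz": 0.5,"twist": 0,"gripper": -1},{"dx": 0,"dy": 0,"dz": 0.5,"twist": 0,"gripper": -1},{"dx": 0,"dy": 0,"dz": 0.2,"twist": 0,"gripper": -1},{"dx": 0,"dy": 0,"dz": 0.15,"twist": 0,"gripper": -1},{"dx": 0,"dy": 0,"dz": 0.15,"twist": 0,"gripper": -1}]'

```text
t: 22.9
position: [0.5893, 0.0237, 0.2397]
orientation: [[0.016, 1.0, -0.002], [1.0, -0.016, -0.0], [-0.0, -0.002, -1.0]]
wrist_force: [-4.1, 0.5, 4.6]
gripper_width: -0.0
finger_force: 3.1
```

Call:
step_arm --commands '[{"dx": 0,"dy": 0,"dz": 0.12,"twist": 0,"gripper": -1},{"dx": 0,"dy": 0,"dz": 0,"twist": 0,"gripper": -1},{"dx": 0,"dy": 0,"dz": 0,"twist": 0,"gripper": -1}]'

```text
t: 23.2
position: [0.5896, 0.0237, 0.2367]
orientation: [[0.016, 1.0, -0.001], [1.0, -0.016, 0.0], [0.0, -0.001, -1.0]]
wrist_force: [-4.9, -0.0, 6.1]
gripper_width: -0.0001
finger_force: 3.3
```

```bash
python3 -c "
from h import *
tilt(snapshot('top'))
plan([.590,.021,.2345],-0.9);st=read_state()
print(st['position'],st['wrist_force'])"
```

```text
tilt 497 [0.06224112 0.20245623] 0.07 0.2297 0.5727
twist -0.0 units now [-0.09  0.02  0.07]
after twist units [-0.09        0.01666667  0.07333333] X [0.016 1.    0.   ]
[0.58956255 0.02373682 0.23673715] [-4.56575062  0.49393193  6.05508457]
```

Call:
step_arm --commands '[{"dx": 0,"dy": 0,"dz": 0.07,"twist": 0,"gripper": -1},{"dx": 0.05,"dy": 0,"dz": 0,"twist": 0,"gripper": -1},{"dx": 0.06,"dy": 0,"dz": 0,"twist": 0,"gripper": -1},{"dx": 0.08,"dy": 0,"dz": 0,"twist": 0,"gripper": -1},{"dx": 0.1,"dy": 0,"dz": 0,"twist": 0,"gripper": -1}]'

```text
t: 23.75
position: [0.59, 0.0305, 0.2346]
orientation: [[0.018, 1.0, -0.001], [1.0, -0.018, -0.003], [-0.003, -0.001, -1.0]]
wrist_force: [-3.8, -3.0, 5.9]
gripper_width: -0.0003
finger_force: 3.5
```

Call:
step_arm --commands '[{"dx": 0.12,"dy": 0,"dz": 0,"twist": 0,"gripper": -1},{"dx": 0.14,"dy": 0,"dz": 0,"twist": 0,"gripper": -1},{"dx": 0.16,"dy": 0,"dz": 0,"twist": 0,"gripper": -1},{"dx": 0.18,"dy": 0,"dz": 0,"twist": 0,"gripper": -1},{"dx": 0.2,"dy": 0,"dz": 0,"twist": 0,"gripper": -1}]'

```text
t: 24.25
position: [0.5902, 0.0546, 0.2346]
orientation: [[0.018, 1.0, -0.001], [1.0, -0.018, -0.003], [-0.003, -0.001, -1.0]]
wrist_force: [-4.4, -3.2, 6.2]
gripper_width: -0.0002
finger_force: 3.5
```

```bash
python3 - <<'E'
from h import *
st=read_state(); print(st["position"],st["wrist_force"])
s=snapshot("top"); C=cloud(s).reshape(-1,3)
m=(abs(C[:,2]-.265)<.006)&(abs(C[:,0]-.5)<.03)&(C[:,1]<.2)&(C[:,1]>0); print("panel y",C[m][:,1].min(),C[m][:,1].max())
tilt(s)
E
```

```text
[0.59023735 0.05457636 0.23457047] [-4.40244401 -3.18949495  6.15500928]
panel y 0.06900765890250754 0.08369039940749863
tilt 501 [0.05446668 0.20235508] 0.101 0.2608 0.5729
```

The rack is unlocked and sliding at about 3 N. I'll continue steadily.

Call:
step_arm --commands '[{"dx": 0.2,"dy": 0,"dz": 0,"twist": 0,"gripper": -1},{"dx": 0.2,"dy": 0,"dz": 0,"twist": 0,"gripper": -1},{"dx": 0.2,"dy": 0,"dz": 0,"twist": 0,"gripper": -1},{"dx": 0.2,"dy": 0,"dz": 0,"twist": 0,"gripper": -1},{"dx": 0.2,"dy": 0,"dz": 0,"twist": 0,"gripper": -1}]'

```text
t: 24.8
position: [0.5907, 0.0849, 0.2346]
orientation: [[0.017, 1.0, -0.001], [1.0, -0.017, -0.002], [-0.002, -0.001, -1.0]]
wrist_force: [-4.6, -2.7, 7.1]
gripper_width: -0.0001
finger_force: 3.5
```

Call:
step_arm --commands '[{"dx": 0.2,"dy": 0,"dz": 0,"twist": 0,"gripper": -1},{"dx": 0.2,"dy": 0,"dz": 0,"twist": 0,"gripper": -1},{"dx": 0.2,"dy": 0,"dz": 0,"twist": 0,"gripper": -1},{"dx": 0.2,"dy": 0,"dz": 0,"twist": 0,"gripper": -1},{"dx": 0.2,"dy": 0,"dz": 0,"twist": 0,"gripper": -1}]'

```text
t: 25.3
position: [0.591, 0.1151, 0.2345]
orientation: [[0.017, 1.0, -0.002], [1.0, -0.017, -0.002], [-0.002, -0.002, -1.0]]
wrist_force: [-5.5, -3.1, 6.5]
gripper_width: -0.0
finger_force: 3.5
```

Call:
step_arm --commands '[{"dx": 0.2,"dy": 0,"dz": 0,"twist": 0,"gripper": -1},{"dx": 0.2,"dy": 0,"dz": 0,"twist": 0,"gripper": -1},{"dx": 0.2,"dy": 0,"dz": 0,"twist": 0,"gripper": -1},{"dx": 0.2,"dy": 0,"dz": 0,"twist": 0,"gripper": -1},{"dx": 0.2,"dy": 0,"dz": 0,"twist": 0,"gripper": -1}]'

```text
t: 25.8
position: [0.5913, 0.1452, 0.2345]
orientation: [[0.017, 1.0, -0.002], [1.0, -0.017, -0.002], [-0.002, -0.002, -1.0]]
wrist_force: [-5.0, -2.7, 6.1]
gripper_width: -0.0001
finger_force: 3.6
```

Call:
step_arm --commands '[{"dx": 0.2,"dy": 0,"dz": 0,"twist": 0,"gripper": -1},{"dx": 0.2,"dy": 0,"dz": 0,"twist": 0,"gripper": -1},{"dx": 0.2,"dy": 0,"dz": 0,"twist": 0,"gripper": -1},{"dx": 0.2,"dy": 0,"dz": 0,"twist": 0,"gripper": -1},{"dx": 0.2,"dy": 0,"dz": 0,"twist": 0,"gripper": -1}]'

```text
t: 26.3
position: [0.5916, 0.1753, 0.2344]
orientation: [[0.017, 1.0, -0.002], [1.0, -0.017, -0.002], [-0.002, -0.002, -1.0]]
wrist_force: [-5.4, -3.5, 5.1]
gripper_width: -0.0003
finger_force: 3.6
```

Call:
step_arm --commands '[{"dx": 0.2,"dy": 0,"dz": 0,"twist": 0,"gripper": -1},{"dx": 0.2,"dy": 0,"dz": 0,"twist": 0,"gripper": -1},{"dx": 0.2,"dy": 0,"dz": 0,"twist": 0,"gripper": -1},{"dx": 0.2,"dy": 0,"dz": 0,"twist": 0,"gripper": -1},{"dx": 0.2,"dy": 0,"dz": 0,"twist": 0,"gripper": -1}]'

```text
t: 26.8
position: [0.5919, 0.2055, 0.2344]
orientation: [[0.017, 1.0, -0.003], [1.0, -0.017, -0.002], [-0.002, -0.003, -1.0]]
wrist_force: [-6.0, -2.9, 6.6]
gripper_width: 0.0001
finger_force: 3.6
```

Call:
step_arm --commands '[{"dx": 0.2,"dy": 0,"dz": 0,"twist": 0,"gripper": -1},{"dx": 0.2,"dy": 0,"dz": 0,"twist": 0,"gripper": -1},{"dx": 0.18,"dy": 0,"dz": 0,"twist": 0,"gripper": -1},{"dx": 0.16,"dy": 0,"dz": 0,"twist": 0,"gripper": -1},{"dx": 0.15,"dy": 0,"dz": 0,"twist": 0,"gripper": -1}]'

```text
t: 27.3
position: [0.5922, 0.2324, 0.2345]
orientation: [[0.016, 1.0, -0.003], [1.0, -0.016, -0.002], [-0.002, -0.003, -1.0]]
wrist_force: [-7.0, -2.9, 5.3]
gripper_width: 0.0
finger_force: 3.6
```

Call:
step_arm --commands '[{"dx": 0.14,"dy": 0,"dz": 0,"twist": 0,"gripper": -1},{"dx": 0.14,"dy": 0,"dz": 0,"twist": 0,"gripper": -1},{"dx": 0.13,"dy": 0,"dz": 0,"twist": 0,"gripper": -1},{"dx": 0.13,"dy": 0,"dz": 0,"twist": 0,"gripper": -1},{"dx": 0.12,"dy": 0,"dz": 0,"twist": 0,"gripper": -1}]'

```text
t: 27.8
position: [0.5924, 0.2523, 0.2344]
orientation: [[0.016, 1.0, -0.003], [1.0, -0.016, -0.002], [-0.002, -0.003, -1.0]]
wrist_force: [-6.0, -2.6, 5.6]
gripper_width: 0.0002
finger_force: 3.6
```

Call:
step_arm --commands '[{"dx": 0.11,"dy": 0,"dz": 0,"twist": 0,"gripper": -1},{"dx": 0.1,"dy": 0,"dz": 0,"twist": 0,"gripper": -1},{"dx": 0.09,"dy": 0,"dz": 0,"twist": 0,"gripper": -1},{"dx": 0.08,"dy": 0,"dz": 0,"twist": 0,"gripper": -1},{"dx": 0.07,"dy": 0,"dz": 0,"twist": 0,"gripper": -1}]'

```text
t: 28.3
position: [0.5925, 0.2659, 0.2345]
orientation: [[0.016, 1.0, -0.003], [1.0, -0.016, -0.001], [-0.002, -0.003, -1.0]]
wrist_force: [-6.5, -2.5, 5.6]
gripper_width: 0.0003
finger_force: 3.6
```

Call:
step_arm --commands '[{"dx": 0.06,"dy": 0,"dz": 0,"twist": 0,"gripper": -1},{"dx": 0.06,"dy": 0,"dz": 0,"twist": 0,"gripper": -1},{"dx": 0.05,"dy": 0,"dz": 0,"twist": 0,"gripper": -1},{"dx": 0.05,"dy": 0,"dz": 0,"twist": 0,"gripper": -1},{"dx": 0.05,"dy": 0,"dz": 0,"twist": 0,"gripper": -1}]'

```text
t: 28.8
position: [0.5926, 0.2739, 0.2345]
orientation: [[0.016, 1.0, -0.003], [1.0, -0.016, -0.002], [-0.002, -0.003, -1.0]]
wrist_force: [-6.6, -2.1, 5.4]
gripper_width: 0.0003
finger_force: 3.6
```

Call:
step_arm --commands '[{"dx": 0.04,"dy": 0,"dz": 0,"twist": 0,"gripper": -1},{"dx": 0.04,"dy": 0,"dz": 0,"twist": 0,"gripper": -1},{"dx": 0.04,"dy": 0,"dz": 0,"twist": 0,"gripper": -1},{"dx": 0.04,"dy": 0,"dz": 0,"twist": 0,"gripper": -1}]'

```text
t: 29.2
position: [0.5936, 0.2759, 0.2346]
orientation: [[0.018, 1.0, -0.003], [1.0, -0.018, -0.006], [-0.006, -0.003, -1.0]]
wrist_force: [-6.7, -9.2, 9.6]
gripper_width: -0.0003
finger_force: 6.9
```

The rack hit its stop at y≈0.276, as predicted. I'll retreat.

Call:
step_arm --commands '[{"dx": -0.12,"dy": 0,"dz": 0,"twist": 0,"gripper": -1},{"dx": -0.05,"dy": 0,"dz": -0.15,"twist": 0,"gripper": -1},{"dx": 0,"dy": 0,"dz": -0.3,"twist": 0,"gripper": -1},{"dx": 0,"dy": 0,"dz": -0.7,"twist": 0,"gripper": -1},{"dx": -0.3,"dy": 0,"dz": -0.9,"twist": 0,"gripper": -1}]'

```text
t: 29.7
position: [0.594, 0.265, 0.2951]
orientation: [[0.015, 1.0, -0.001], [1.0, -0.015, -0.0], [-0.0, -0.001, -1.0]]
wrist_force: [0.7, -0.7, 0.3]
gripper_width: 0.0004
finger_force: 0.0
```

Call:
step_arm --commands '[{"dx": -0.8,"dy": 0,"dz": -0.6,"twist": 0,"gripper": -1},{"dx": -0.9,"dy": 0,"dz": 0,"twist": 0,"gripper": -1},{"dx": -0.9,"dy": 0,"dz": 0,"twist": 0,"gripper": -1},{"dx": -0.9,"dy": 0,"dz": 0,"twist": 0,"gripper": -1},{"dx": -0.9,"dy": 0,"dz": 0,"twist": 0,"gripper": -1}]'

```text
t: 30.2
position: [0.5927, 0.1309, 0.3137]
orientation: [[0.017, 1.0, 0.002], [1.0, -0.017, -0.001], [-0.0, 0.002, -1.0]]
wrist_force: [0.3, -0.7, 0.2]
gripper_width: -0.0001
finger_force: 0.0
```

Call:
step_arm --commands '[{"dx": -0.9,"dy": 0,"dz": 0,"twist": 0,"gripper": -1},{"dx": -0.6,"dy": 0,"dz": 0,"twist": 0,"gripper": -1},{"dx": 0,"dy": 0,"dz": 0,"twist": 0,"gripper": -1},{"dx": 0,"dy": 0,"dz": 0,"twist": 0,"gripper": -1},{"dx": 0,"dy": 0,"dz": 0,"twist": 0,"gripper": -1}]'

```text
t: 30.7
position: [0.5913, 0.0892, 0.3137]
orientation: [[0.015, 1.0, 0.001], [1.0, -0.015, 0.001], [0.001, 0.001, -1.0]]
wrist_force: [-0.1, -0.7, 0.4]
gripper_width: -0.0
finger_force: 0.0
```

```bash
python3 - <<'E'
from h import *
s=snapshot("scene"); t=snapshot("top"); st=read_state(); print(st["t"],st["position"],st["wrist_force"])
C=cloud(t).reshape(-1,3)
m=(abs(C[:,2]-.265)<.007)&(abs(C[:,0]-.53)<.04)&(C[:,1]<.32)&(C[:,1]>.2); print("panel y",C[m][:,1].min().round(4))
cv2.imwrite("pics/z.png",np.hstack([cv2.resize(s["img"][60:200,290:500],(480,320)),cv2.resize(t["img"][130:270,60:200],(320,320))])[:,:,::-1])
E
```

```text
30.8 [0.59124327 0.08904939 0.31361579] [-0.51048841  0.27803373 -0.22357693]
panel y 0.2858
```

View pics/z.png

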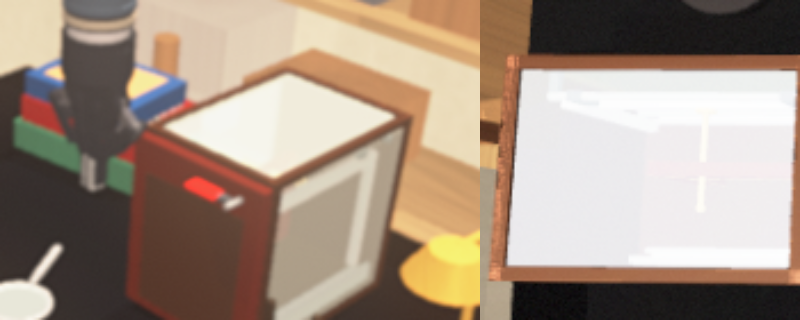

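The panel is flush with the cabinet, and the corner shows faintly on the hook through the glass at about (705,170). I'll let it settle and hand in.

Call:
step_arm --commands '[{"dx": 0,"dy": 0,"dz": 0,"twist": 0,"gripper": -1},{"dx": 0,"dy": 0,"dz": 0,"twist": 0,"gripper": -1},{"dx": 0,"dy": 0,"dz": 0,"twist": 0,"gripper": -1},{"dx": 0,"dy": 0,"dz": 0,"twist": 0,"gripper": -1},{"dx": 0,"dy": 0,"dz": 0,"twist": 0,"gripper": -1}]'

```text
t: 31.3
position: [0.5914, 0.0873, 0.3135]
orientation: [[0.017, 1.0, 0.0], [1.0, -0.017, -0.0], [-0.0, 0.0, -1.0]]
wrist_force: [-0.5, -0.3, 0.1]
gripper_width: -0.0005
finger_force: 0.0
```

Call:
step_arm --commands '[{"dx": 0,"dy": 0,"dz": 0,"twist": 0,"gripper": -1},{"dx": 0,"dy": 0,"dz": 0,"twist": 0,"gripper": -1},{"dx": 0,"dy": 0,"dz": 0,"twist": 0,"gripper": -1},{"dx": 0,"dy": 0,"dz": 0,"twist": 0,"gripper": -1},{"dx": 0,"dy": 0,"dz": 0,"twist": 0,"gripper": -1}]'

```text
t: 31.8
position: [0.5914, 0.0873, 0.3135]
orientation: [[0.017, 1.0, 0.0], [1.0, -0.017, -0.0], [-0.0, 0.0, -1.0]]
wrist_force: [1.0, -0.1, -0.4]
gripper_width: 0.0002
finger_force: 0.0
```

```bash
python3 -c "
from h import *
print(ctrl.sign_off())"
```

```text
the job is handed in; nothing more can be done
None
```

The job is handed in at about 32 s: the corner hangs by its x = 28 mm hole and the rack is fully home, but before the slide the corner rested about 3° off level (short-leg end high, returning there after two nudges), and I could not re-measure it inside the cabinet.

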